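# Hang the second tier of a hanging planter

### The job

Hang the loose basket by its hook from the wire loop under the basket that hangs in the small rack, so that the two hang upright as a chain. The rack's hanger is sprung: once hooked on, lower the basket gently until the spring carries just its whole weight, neither less nor pulled down further, and only then let go, so that the chain hardly bobs up or down when released and never swings hard. Keep the loose basket upright on the way, and leave the other things on the table where they are.

Things in the scene. Friction and masses are not known exactly. Their poses are not given: they have to be found in the camera images.
- basket_grip (a point): Centre of the loose basket's grip, a grey upright cylinder 18 mm across, 40 mm tall. Below it a wire bail (apex 24 mm lower) and a white pot 90 mm across, 52 mm tall, bottom 108 mm below this point; above it a hook to 76 mm. 0.2 to 0.76 kg, balanced on this axis. z up; x: the way the hook's tip faces. A hand straight above meets the hook: lean it about 45 degrees, from the -x side.
- basket_crest (a point): Underside of the crest of the loose basket's hook (6 mm wire, opens downward), on the basket's axis, 70 mm above the grip's centre; axes as the grip's. The hook's neck stands at x = -14 mm, its free tip at x = +15 mm; inside it is about 22 mm wide. Hung on the bar's middle, this point lies 3 mm above loop_bar.
- basket_tip (a point): Lower end of the hook's free tip, 44 mm above the grip's centre and 26 mm below the crest; axes as the grip's. The gap between it and the grip's top below is 24 mm high: the bar comes in through it from the +x side, then goes up into the crest.
- loop_bar (a point): Middle of the straight lower bar (6 mm wire, its centreline) of the upright wire loop under the upper basket, 280 mm above the table when unloaded. x: through the loop, away from the robot's side; y along the bar; z up. Loop 54 mm wide and 50 mm high inside; its top joins a 44 mm stem to the upper pot's bottom, 100 mm above this point.
- hanger (a joint): Travel of the sprung hanger that carries the upper basket: 0 with the upper basket alone, growing downward (m). Stiffness 100 N/m, lightly damped: it sinks 10 mm for every newton hung on the loop (20 to 75 mm for the loose basket, by its weight). Bottom stop at 110 mm.
- rack: Fixed aluminium rack, origin on the table under the hanger, x away from its open side, which faces the robot. Two posts 18 mm thick, 620 mm tall, at x = +70 mm, y = +-180 mm; top rail at 615 mm, light bar between the posts at 590 mm; spring tube down to 520 mm; a 6 mm tray 150 x 220 mm on the table below.
- upper: Upper hanging basket, 0.45 kg: white pot 90 mm across, 50 mm tall, wire bail above, wire loop below. Origin at its swing point, 490 mm above the table unloaded and 210 mm above the loop's bar; swings freely there in both directions and goes down with the hanger. z up, upright at rest.
- seedling_mid (a point): Bystander: black pot with seedlings, 98 mm across, 75 mm tall, leaves up to 125 mm; its centre 40 mm up.
- tray_mid (a point): Bystander: black tray of growing cubes, 120 x 160 x 30 mm, cubes up to 37 mm; its centre 15 mm up.
- nutrient_mid (a point): Bystander: white bottle, 64 mm across, 160 mm tall; its centre 80 mm up.
- cups_mid (a point): Bystander: stack of black net cups, 82 mm across, 82 mm tall; point 40 mm up.
- scoop_grip (a point): Bystander: metal scoop 200 mm long lying on the table; point on its handle.

How it is judged:
By the outcome, as a careful person would: the job done as asked, in the order asked, and still so for the second after the job is handed in, with the robot touching nothing.
It also fails if it takes over 54 s, if anything falls off the work surface, if the arm or the gripper's body presses on something with over 40 N, if the wrist force passes 120 N, or if a joint passes its speed limit or range.

### The arm

A 6-joint arm with a two-finger parallel gripper is mounted at the origin on the work surface. World frame = base frame: x ahead of the robot, y to its left, z up, the work surface at z = 0. Lengths are in m, angles in degrees, forces in N, time in s.
With the tool pointing down it reaches from about 0.3 to 0.85 m from the base axis. Payload 5.4 kg.
Tool frame: the origin (TCP) lies midway between the tips of the shut fingers; the grasp point (between the pads) lies 19 mm behind it; z points along the fingers, x is the direction in which the jaws open and shut, and the axes are right-handed (so a half turn about z gives the same grasp; the last joint's range is limited). The gripper opens to 85 mm and grips with 20 to 120 N. Pads are 22 mm wide; open, the fingers measure 114 mm over their backs; the gripper's body (76 mm by 85 mm) begins 54 mm behind the grasp point. The pads swing forward as they close: fully open they stand 13 mm farther back than shut.
Start: joints at [60.842, 9.076, 91.501, -0, 79.423, -12.038], TCP at [0.169, 0.55, 0.231] pointing down, gripper open.
Joint ranges: [-166.64, 166.64], [-54.1, 131.32], [10.49, 154.53], [-73.88, 253.88], [9.74, 151.15], [-171.62, 171.62]. Speed limits (degrees/s): [147.25, 147.25, 180, 180, 180, 180].

### API

Orientations are given as a 3x3 rotation matrix whose columns are the frame's x, y, z axes.
In Python, from station import arm gives the robot as it stands.
- The arm moves only by the tool send_rows, never from a script. Its argument "plan" is a list of rows, each an object of numbers: "ax", "ay", "az": the turn, a rotation vector about the tool's x, y, z scaled (see below); "dx", "dy", "dz": the shift along the tool's x, y, z scaled (see below); "fingers": the opening, from 0 (shut) to 1 (fully open). A call has 1 to 12 rows; each row is the pose to reach, as a shift and turn from the pose measured when the call began, along the tool's axes at that moment, turning the shorter way round; what a row does not reach only later rows make up. The controller multiplies each number of a shift by 0.2 m and each number of a turn by 360 degrees. A row lasts 1/12 s, in which the tool goes at most 41.7 mm and 7.16 degrees, less where a joint would pass 70% of its speed; a pose out of reach is approached as far as the arm can. A call with a number of a shift or a turn outside -1 to 1 is refused whole. A call with a gripper value outside its range is refused whole. The fingers move at their own pace and stop on an object; the grip force is fixed at half the most. Time passes only in rows, so rows that repeat a pose let the fingers close. It gives the time, the measured TCP pose, the force and the opening at its end, in the units of the state.
- arm.state(): the state, without advancing time (a new reading comes with each control period).
- arm.camera(name): name is "scene" or "side" or "wrist"; returns (picture, depth): 400x640x3 uint8, red, green, blue; 400x640 float32, m along the optical axis (not along the pixel's ray), 0 where there is no reading.
- arm.camera_params(name): a dict with "fx", "fy", "cx", "cy" (pixels), "extrinsics" (4x4, takes a point from camera to world coordinates); the wrist camera has in their place "tool_from_camera" (4x4, takes a point from camera to tool coordinates, whose origin is the TCP and whose axes are the tool frame's). Camera axes: x right, y down, z forward; pixel columns grow to the right and rows downward; lengths in m; the calibration is good to about 2 mm. A picture is of the moment at which its call begins: read the wrist's pose just before it. camera_params takes no time and is no camera call.
- arm.sign_off(): hands the job in, once; it reports no verdict.
The state is a dict: "t": time; "joint_positions": joint angles; "qvel": joint speeds; "joint_efforts": joint torques, N m; "ee_pos": TCP position; "tcp_rot": TCP orientation; "force": force on the tool from outside, world axes, zero at the start; "moment": the same for the moment, N m; "width": finger opening in m.
Only numpy, scipy, OpenCV 4.12 (cv2) and the standard library are available. Lean on these libraries where they do the work, as an engineer would, in place of code of your own. Each camera call takes 0.05 s, during which the arm holds its last target.

## Working session

There is one attempt and no reset: what is moved stays moved. The work goes in short steps, Python scripts to look and compute and a tool call to move; the robot and the scene stay as the last step left them, time stands still between calls to the robot, and variables do not carry over. Pictures are saved under pics/ and viewed, and the job is handed in when it is done.

Besides the shell and the picture viewer there is one more tool, called after "Request:" as a command line: name --argument value ..., lists and objects as JSON in quotes. send_rows: Moves the arm, as the interface text tells. Its arguments: {"type":"object","properties":{"plan":{"type":"array","items":{"type":"object","properties":{"ax":{"type":"number"},"ay":{"type":"number"},"az":{"type":"number"},"dx":{"type":"number"},"dy":{"type":"number"},"dz":{"type":"number"},"fingers":{"type":"number"}}}}},"required":["plan"]}

```bash
ls; mkdir -p pics; cat > h.py <<'E'
import numpy as np,cv2
from station import arm
def snap(n,f):
    s=arm.state(); im,d=arm.camera(n); cv2.imwrite(f'pics/{f}.png',im[:,:,::-1]); np.savez(f'pics/{f}.npz',im=im,d=d,p=np.array(s['ee_pos']),R=np.array(s['tcp_rot'])); return im,d,s
def pt(n,f,u,v,z=None):
    k=np.load(f'pics/{f}.npz'); d=k['d']; c=arm.camera_params(n)
    zz=d[int(v),int(u)] if z is None else z
    q=np.array([(u-c['cx'])/c['fx']*zz,(v-c['cy'])/c['fy']*zz,zz,1])
    if n=='wrist':
        q=np.array(c['tool_from_camera'])@q; return k['R']@q[:3]+k['p']
    return (np.array(c['extrinsics'])@q)[:3]
E
python3 - <<'E'
from h import *
for n in('scene','side','wrist'): snap(n,n+'0')
print(arm.state()); 
for n in('scene','side','wrist'): print(arm.camera_params(n))
E
```

```text
pics
{'t': 0.15, 'joint_positions': array([ 6.08416198e+01,  9.10619444e+00,  9.15541098e+01,  1.09558927e-04,
        7.94231577e+01, -1.20381229e+01]), 'qvel': array([ 0.04943521, -0.0920495 , -0.24524595,  0.05143978,  0.04334585,
       -0.05388865]), 'joint_efforts': array([-6.70151221e-04, -3.96376741e+01, -3.31785607e+01, -3.48261256e-04,
        5.46741852e-03, -2.04935947e-05]), 'ee_pos': array([0.16906395, 0.54910947, 0.23053808]), 'tcp_rot': array([[ 2.94378065e-01,  9.55688782e-01, -7.11375617e-04],
       [ 9.55687986e-01, -2.94378766e-01, -1.27117283e-03],
       [-1.42425949e-03, -3.05647731e-04, -9.99998939e-01]]), 'force': array([-0.20913282,  0.13443181, -0.65331891]), 'moment': array([-0.05508652, -0.00231477,  0.01911246]), 'width': 0.08510343866170875}
{'fx': 481.2366235025406, 'fy': 481.2366235025406, 'cx': 314.58585829982826, 'cy': 208.78465149154965, 'extrinsics': array([[ 0.02678411,  0.83711666, -0.54636828,  1.3745798 ],
       [ 0.99953195, -0.01434523,  0.02702014, -0.04492164],
       [ 0.01478123, -0.54683627, -0.83710908,  1.66722242],
       [ 0.     
[... 171 characters left out ...]
0.99082821, -0.09230867,  0.09868421,  0.3666003 ],
       [-0.13496338,  0.6400417 , -0.75639375,  1.05498484],
       [ 0.00665969, -0.76277502, -0.64662966,  1.16258167],
       [ 0.        ,  0.        ,  0.        ,  1.        ]])}
{'fx': 293.2801171970248, 'fy': 293.2801171970248, 'cx': 322.57605991889966, 'cy': 203.0514166162127, 'tool_from_camera': array([[ 9.99999217e-01, -1.24940703e-03, -6.64541061e-05,
         7.52331098e-04],
       [ 1.22076753e-03,  9.62682283e-01,  2.70631356e-01,
        -6.77448488e-02],
       [-2.74154529e-04, -2.70631226e-01,  9.62683055e-01,
        -1.43076582e-01],
       [ 0.00000000e+00,  0.00000000e+00,  0.00000000e+00,
         1.00000000e+00]])}
```

View pics/scene0.png

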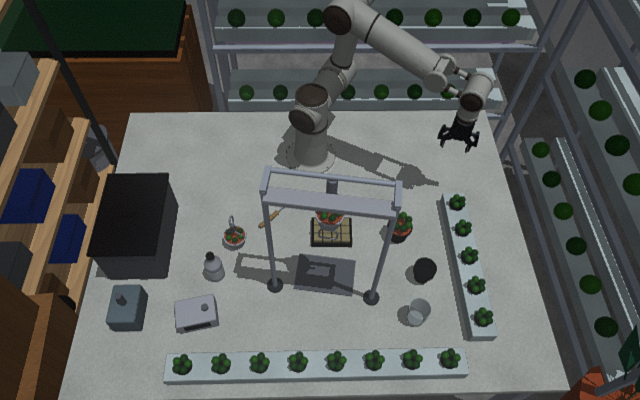

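View pics/side0.png

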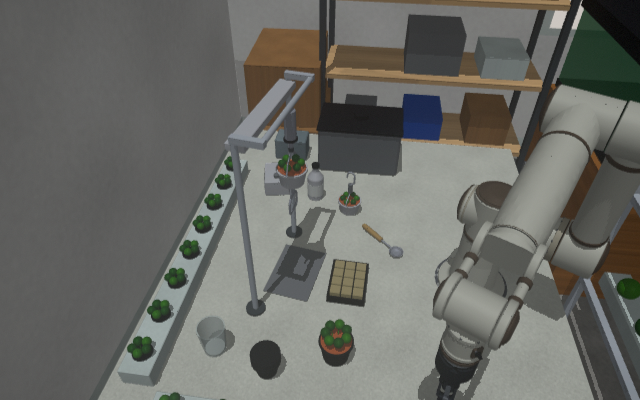

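View pics/wrist0.png

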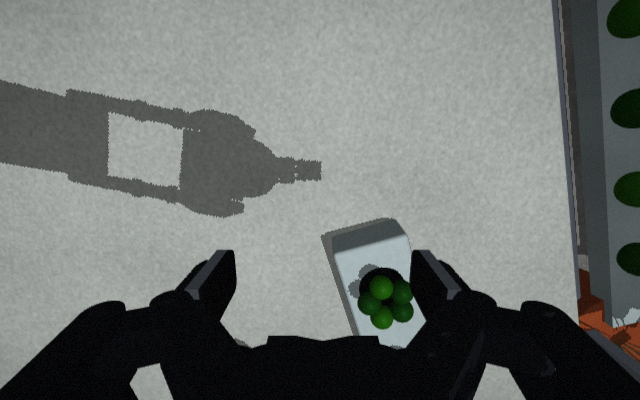

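```bash
python3 - <<'E'
from h import *
a=cv2.imread('pics/scene0.png');b=cv2.imread('pics/side0.png')
cv2.imwrite('pics/c1.png',cv2.resize(a[200:260,195:275],None,fx=10,fy=10,interpolation=cv2.INTER_CUBIC)[:600])
cv2.imwrite('pics/c2.png',cv2.resize(b[160:220,310:390],None,fx=10,fy=10,interpolation=cv2.INTER_CUBIC))
cv2.imwrite('pics/c3.png',cv2.resize(b[100:250,240:340],None,fx=4,fy=4,interpolation=cv2.INTER_CUBIC))
cv2.imwrite('pics/c4.png',cv2.resize(a[160:310,240:420],None,fx=4,fy=4,interpolation=cv2.INTER_CUBIC))
E
```

```text
(no output)
```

View pics/c1.png

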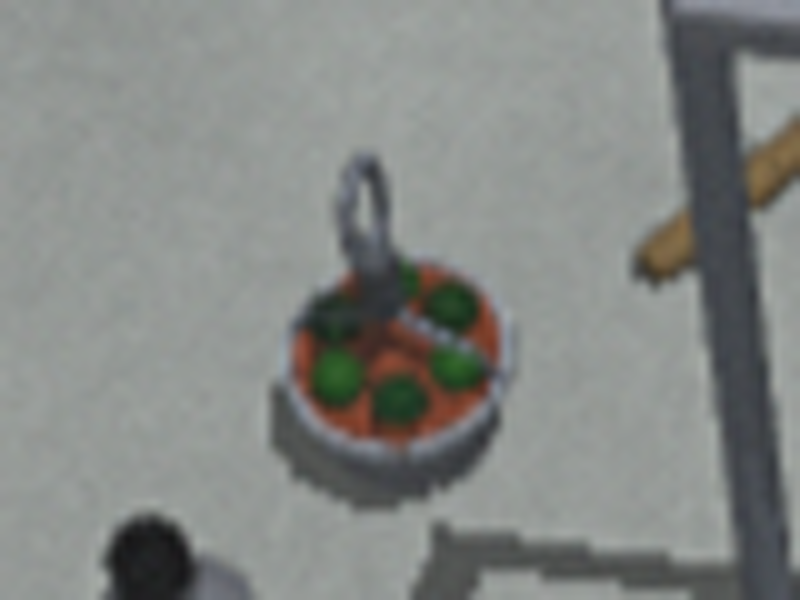

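View pics/c2.png

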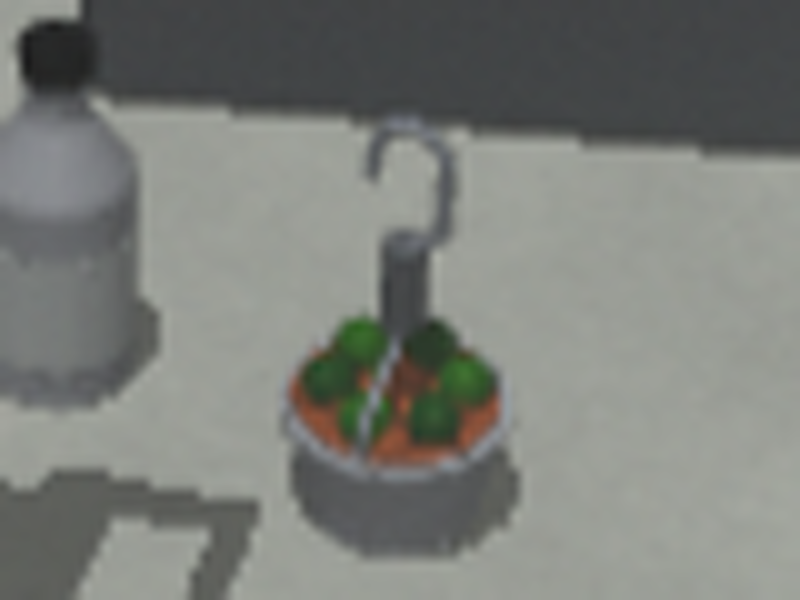

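View pics/c3.png

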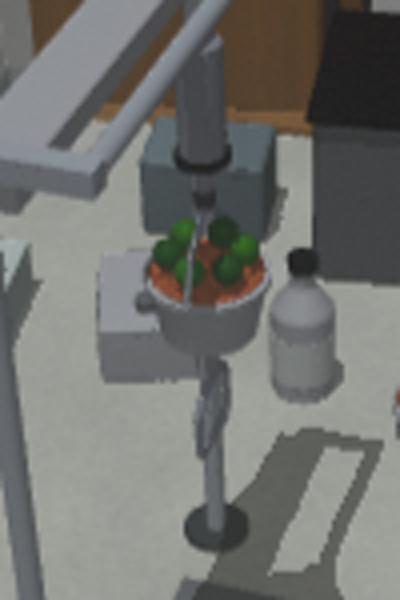

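View pics/c4.png

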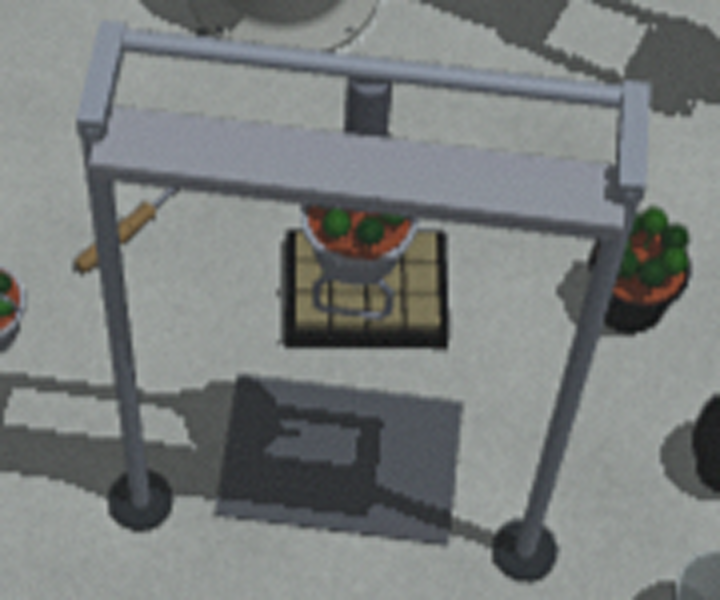

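```bash
cat >> h.py <<'E'
def ray(n,u,v):
    c=arm.camera_params(n);E=np.array(c['extrinsics']); d=E[:3,:3]@np.array([(u-c['cx'])/c['fx'],(v-c['cy'])/c['fy'],1]); return E[:3,3],d
def atz(n,u,v,z):
    o,d=ray(n,u,v); return o+d*(z-o[2])/d[2]
def proj(n,p):
    c=arm.camera_params(n);E=np.array(c['extrinsics']); q=E[:3,:3].T@(np.array(p)-E[:3,3]); return np.array([c['fx']*q[0]/q[2]+c['cx'],c['fy']*q[1]/q[2]+c['cy']])
E
python3 - <<'E'
from h import *
np.set_printoptions(precision=4,suppress=True)
S=lambda x,y,ox,oy,k:((x+.5)/k+ox-.5,(y+.5)/k+oy-.5)
print('grip top side',atz('side',*S(404,242,310,160,10),.128),'bot',atz('side',*S(402,333,310,160,10),.088),'crest',atz('side',*S(404,118,310,160,10),.182))
print('rim side',atz('side',*S(397,392,310,160,10),.052))
print('rim scene',atz('scene',*S(400,355,195,200,10),.052),'crest',atz('scene',*S(366,160,195,200,10),.184),'grip~',atz('scene',*S(378,280,195,200,10),.125))
print('hook tip,neck side',atz('side',*S(374,178,310,160,10),.152),atz('side',*S(446,200,310,160,10),.152))
print('loop bar scene ends',atz('scene',*S(317,306,240,160,4),.28),atz('scene',*S(385,316,240,160,4),.28))
print('loop bar side',atz('side',*S(203,455,240,100,4),.28),atz('side',*S(220,412,240,100,4),.28))
print('posts',atz('scene',*S(140,500,240,160,4),0.004),atz('scene',*S(525,550,240,160,4),0.004))
print('tray',[atz('scene',*S(x,y,240,160,4),0.006) for x,y in((238,376),(462,404),(447,545),(216,514))])
print('cubes',[atz('scene',*S(x,y,240,160,4),0.03) for x,y in((285,232),(447,232),(447,335),(283,333))])
print('seed',atz('side',336,340,.075),'bottle top',atz('side',*S(57,50,310,160,10),.155), 'scoop',atz('side',372,232,.015),atz('side',397,252,.01))
print('tube side', atz('scene',*S(368,130,240,160,4),.56))
E
```

```text
grip top side [ 0.4293 -0.3001  0.128 ] bot [ 0.4277 -0.296   0.088 ] crest [ 0.4323 -0.3039  0.182 ]
rim side [ 0.4285 -0.3047  0.052 ]
rim scene [ 0.4361 -0.305   0.052 ] crest [ 0.4307 -0.3013  0.184 ] grip~ [ 0.4462 -0.3035  0.125 ]
hook tip,neck side [ 0.4421 -0.306   0.152 ] [ 0.4146 -0.2963  0.152 ]
loop bar scene ends [0.5778 0.0112 0.28  ] [0.5884 0.0672 0.28  ]
loop bar side [0.5815 0.0669 0.28  ] [0.5778 0.0165 0.28  ]
posts [ 0.625  -0.1497  0.004 ] [0.6822 0.2062 0.004 ]
tray [array([ 0.4973, -0.0569,  0.006 ]), array([0.5318, 0.1587, 0.006 ]), array([0.6766, 0.1342, 0.006 ]), array([ 0.6414, -0.0787,  0.006 ])]
cubes [array([ 0.3481, -0.0081,  0.03  ]), array([0.351 , 0.1547, 0.03  ]), array([0.469 , 0.1466, 0.03  ]), array([ 0.4638, -0.0127,  0.03  ])]
seed [0.411  0.3385 0.075 ] bottle top [ 0.5696 -0.3663  0.155 ] scoop [ 0.3318 -0.1705  0.015 ] [ 0.24   -0.0864  0.01  ]
tube side [0.5968 0.0403 0.56  ]
```

```bash
cat >> h.py <<'E'
from scipy.spatial.transform import Rotation as Ro
def pose(grip,yaw,lean,back=0.,flip=False):
    """TCP pose so grasp point is 'back' behind grip"""
    y=np.radians(yaw);l=np.radians(lean)
    hx=np.array([np.cos(y),np.sin(y),0]);hy=np.array([-np.sin(y),np.cos(y),0])
    z=np.sin(l)*hx-np.cos(l)*np.array([0,0,1]); x=hy*(-1 if flip else 1)
    R=np.column_stack([x,np.cross(z,x),z]); return np.array(grip)+z*(0.019-back),R
def rel(p,R,s=None):
    s=s or arm.state(); P=np.array(s['ee_pos']);Q=np.array(s['tcp_rot'])
    d=Q.T@(p-P)/0.2; a=np.degrees(Ro.from_matrix(Q.T@R).as_rotvec())/360
    print('d',np.round(d,4),'a',np.round(a,4),'mm',np.round(np.linalg.norm(d)*200,1),'deg',np.round(np.linalg.norm(a)*360,1)); return d,a
def st():
    s=arm.state(); print('t',round(s['t'],2),'p',np.round(s['ee_pos'],4),'f',np.round(s['force'],2),'m',np.round(s['moment'],3),'w',round(s['width'],4),'q',np.round(s['joint_positions'],1)); print(np.round(s['tcp_rot'],3).tolist())
E
python3 - <<'E'
from h import *
st()
p,R=pose([.36,.28,.30],40,15); print(p);rel(p,R)
print(atz('scene',335.5,178,.59))
E
```

```text
t 0.15 p [0.1691 0.5491 0.2305] f [-0.21  0.13 -0.65] m [-0.055 -0.002  0.019] w 0.0851 q [ 60.8   9.1  91.6   0.   79.4 -12. ]
[[0.294, 0.956, -0.001], [0.956, -0.294, -0.001], [-0.001, -0.0, -1.0]]
[0.36376707 0.28316095 0.28164741]
d [-0.9846  1.3217 -0.2545] a [-0.0383  0.0209 -0.1577] mm 333.5 deg 58.9
[0.56983451 0.05101083 0.59      ]
```

```bash
python3 - <<'E'
from h import *
p,R=pose([.29,.37,.30],-20,20); print(p);rel(p,R)
E
```

```text
[0.29610648 0.36777742 0.28214584]
d [-0.6799  0.8739 -0.2573] a [-0.0556 -0.0012  0.008 ] mm 227.3 deg 20.2
```

Request:
send_rows --plan '[{"dx":-0.68,"dy":0.87,"dz":-0.26,"ax":-0.056,"ay":0,"az":0.008,"fingers":1},{"dx":-0.68,"dy":0.87,"dz":-0.26,"ax":-0.056,"ay":0,"az":0.008,"fingers":1},{"dx":-0.68,"dy":0.87,"dz":-0.26,"ax":-0.056,"ay":0,"az":0.008,"fingers":1},{"dx":-0.68,"dy":0.87,"dz":-0.26,"ax":-0.056,"ay":0,"az":0.008,"fingers":1},{"dx":-0.68,"dy":0.87,"dz":-0.26,"ax":-0.056,"ay":0,"az":0.008,"fingers":1},{"dx":-0.68,"dy":0.87,"dz":-0.26,"ax":-0.056,"ay":0,"az":0.008,"fingers":1},{"dx":-0.68,"dy":0.87,"dz":-0.26,"ax":-0.056,"ay":0,"az":0.008,"fingers":1}]'

```text
t: 0.73
ee_pos: [0.2971, 0.3657, 0.284]
tcp_rot: [[0.345, 0.88, 0.328], [0.939, -0.326, -0.111], [0.009, 0.346, -0.938]]
force: [1.0, -0.8, 0.3]
width: 0.0853
```

```bash
python3 - <<'E'
from h import *
st()
p,R=pose([.33,.17,.28],-20,35); print(p);rel(p,R)
E
```

```text
t 0.73 p [0.2971 0.3657 0.284 ] f [ 0.96 -0.83  0.29] m [0.02  0.119 0.019] w 0.0853 q [ 48.2 -12.2 108.5 -19.1  76.2 -18.2]
[[0.345, 0.88, 0.328], [0.939, -0.326, -0.111], [0.009, 0.346, -0.938]]
[0.34024073 0.16627268 0.26443611]
d [-0.8627  0.4812  0.2736] a [-0.041 -0.001 -0.001] mm 205.0 deg 14.8
```

Request:
send_rows --plan '[{"dx":-1.0,"dy":0.48,"dz":0.27,"ax":-0.041,"ay":0,"az":0,"fingers":1},{"dx":-1.0,"dy":0.48,"dz":0.27,"ax":-0.041,"ay":0,"az":0,"fingers":1},{"dx":-1.0,"dy":0.48,"dz":0.27,"ax":-0.041,"ay":0,"az":0,"fingers":1},{"dx":-1.0,"dy":0.48,"dz":0.27,"ax":-0.041,"ay":0,"az":0,"fingers":1},{"dx":-1.0,"dy":0.48,"dz":0.27,"ax":-0.041,"ay":0,"az":0,"fingers":1},{"dx":-1.0,"dy":0.48,"dz":0.27,"ax":-0.041,"ay":0,"az":0,"fingers":1}]'

```text
t: 1.23
ee_pos: [0.3297, 0.1389, 0.2635]
tcp_rot: [[0.344, 0.767, 0.541], [0.939, -0.286, -0.191], [0.008, 0.574, -0.819]]
force: [-0.4, 0.2, -0.4]
width: 0.0853
```

```bash
python3 - <<'E'
from h import *
st()
p,R=pose([.28,-.05,.27],-20,50); print(p);rel(p,R)
E
```

```text
t 1.23 p [0.3297 0.1389 0.2635] f [-0.39  0.17 -0.38] m [0.051 0.274 0.024] w 0.0853 q [ 22.4 -49.4 138.  -24.8  65.9 -42.3]
[[0.344, 0.767, 0.541], [0.939, -0.286, -0.191], [0.008, 0.574, -0.819]]
[ 0.29367708 -0.05497805  0.25778704]
d [-0.9721  0.123   0.1117] a [-0.0417 -0.0007 -0.0011] mm 197.2 deg 15.0
```

```bash
cat > ik.py <<'E'
import numpy as np
from scipy.spatial.transform import Rotation as Ro
from scipy.optimize import least_squares
Q=[([60.8416,9.1062,91.5541,0,79.4232,-12.0381],[.16906,.54911,.23054]),([48.2,-12.2,108.5,-19.1,76.2,-18.2],[.2971,.3657,.2840]),([22.4,-49.4,138.,-24.8,65.9,-42.3],[.3297,.1389,.2635])]
Rs=[[[.2944,.9557,-.0007],[.9557,-.2944,-.0013],[-.0014,-.0003,-1]],[[0.345, 0.88, 0.328], [0.939, -0.326, -0.111], [0.009, 0.346, -0.938]],[[0.344, 0.767, 0.541], [0.939, -0.286, -0.191], [0.008, 0.574, -0.819]]]
R_=lambda a,d:Ro.from_euler(a,d,degrees=True).as_matrix()
def fk(q,p):
    h,a1,L2,o3,L4,L6,o5=p
    A=R_('z',q[0]);B=A@R_('y',q[1]);C=B@R_('y',q[2]);D=C@R_('z',q[3]);E=D@R_('y',q[4]);F=E@R_('z',q[5])
    x=np.array([0,0,h])+A@[a1,0,0]+B@[0,0,L2]+C@[o3,0,L4]+E@[o5,0,L6]
    return x,F
if __name__=='__main__':
    for (q,p),R in zip(Q,Rs):
        x,F=fk(q,[0]*7); print(np.round(F.T@np.array(R),2).tolist())
    r=least_squares(lambda v:np.concatenate([fk(q,v)[0]-p for q,p in Q]),[.3,0,.35,0,.35,.25,0]); print(r.x,r.fun)
E
python3 ik.py
```

```text
[[-1.0, 0.0, 0.0], [-0.0, -1.0, -0.0], [-0.0, -0.0, 1.0]]
[[-1.0, -0.0, 0.0], [-0.0, -1.0, -0.0], [0.0, -0.0, 1.0]]
[[-1.0, 0.0, 0.0], [-0.0, -1.0, 0.0], [0.0, 0.0, 1.0]]
[ 0.61425235 -0.5341851   0.35341551  0.61528622  1.48733403 -0.14591681
  0.31050626] [ 0.10344544 -0.06068655 -0.00075985  0.00277631  0.00289896  0.00134241
 -0.00127467 -0.00062532 -0.00058256]
```

```bash
cat > ik.py <<'E'
import numpy as np
from scipy.spatial.transform import Rotation as Ro
from scipy.optimize import least_squares
Q=[([60.8416,9.1062,91.5541,0,79.4232,-12.0381],[.16906,.54911,.23054]),([48.2,-12.2,108.5,-19.1,76.2,-18.2],[.2971,.3657,.2840]),([22.4,-49.4,138.,-24.8,65.9,-42.3],[.3297,.1389,.2635])]
R_=lambda a,d:Ro.from_euler(a,d,degrees=True).as_matrix()
def fk(q,p):
    h,L2,o3,L4,L6,o5,lat=p
    A=R_('z',q[0]);B=A@R_('y',q[1]);C=B@R_('y',q[2]);D=C@R_('z',q[3]);E=D@R_('y',q[4]);F=E@R_('z',q[5]+180)
    x=np.array([0,0,h])+A@[0,lat,0]+B@[0,0,L2]+C@[o3,0,L4]+E@[o5,0,L6]
    return x,F
def fit():
    return least_squares(lambda v:np.concatenate([np.concatenate([(fk(q,v)[0]-p)*100 for q,p in Q]),(v-[.3,.38,0,.38,.3,0,.12])*.01]),[.3,.38,0,.38,.3,0,.12])
r=fit(); P=r.x
lo=np.array([-166.64,-54.1,10.49,-73.88,9.74,-171.62]);hi=np.array([166.64,131.32,154.53,253.88,151.15,171.62])
def ik(p,R,q0=(0,-20,110,-20,70,-20)):
    def f(q):
        x,F=fk(q,P); return np.concatenate([(x-p)*10,Ro.from_matrix(F.T@R).as_rotvec()])
    s=least_squares(f,np.clip(q0,lo+.1,hi-.1),bounds=(lo,hi)); return s.x,np.abs(s.fun).max()
if __name__=='__main__':
    print(P,r.fun/100)
    from h import pose
    for yaw in(-15,-25):
      for lean in(45,52,60):
        for back in (0,.1):
          q,e=ik(*pose([.43,-.302,.108],yaw,lean,back)); print('grasp',yaw,lean,back,np.round(q),round(e,4))
    for lean in(45,52,60):
      for X in (.585,.52): q,e=ik(*pose([X,.04,.2],-9,lean)); print('hang',lean,np.round(q),round(e,4))
E
python3 ik.py
```

```text
[ 0.31114541  0.39040419  0.06401864  0.51815699  0.30745295 -0.00320252
  0.11985912] [ 4.85839388e-05 -6.00795858e-06 -1.33471817e-04 -1.31471728e-04
  6.14727701e-05  1.32397794e-04  4.79375170e-05 -8.15109471e-05
  1.07391143e-06  1.11454133e-06  1.04041873e-06  6.40186377e-06
  1.38156989e-05  7.45294696e-07 -3.20251883e-07 -1.40879518e-08]
grasp -15 45 0 [ -62.   -6.  133.   50.   34. -172.] 0.1162
grasp -15 45 0.1 [ -76.  -30.  142.   45.   53. -172.] 0.0537
grasp -15 52 0 [ -62.   -7.  134.   53.   32. -172.] 0.2091
grasp -15 52 0.1 [ -77.  -35.  147.   49.   51. -172.] 0.1274
grasp -15 60 0 [ -61.   -8.  135.   56.   30. -172.] 0.3168
grasp -15 60 0.1 [ -79.  -42.  153.   53.   48. -172.] 0.1966
grasp -25 45 0 [ -60.   -7.  136.   58.   26. -172.] 0.0545
grasp -25 45 0.1 [ -73.  -37.  147.   47.   46. -164.] 0.0
grasp -25 52 0 [ -59.   -8.  137.   60.   24. -172.] 0.1532
grasp -25 52 0.1 [ -77.  -43.  153.   55.   46. -172.] 0.0281
grasp -25 60 0 [ -58.   -9.  138.   63.   21. -172.] 0.2684
grasp -25 60 0.1 [ -78.  -43.  155.   56.   46. -172.] 0.1626
hang 45 [ -7.  -9. 126.  -4.  18. -85.] 0.0
hang 45 [ -9. -22. 136.  -0.  21. -90.] 0.0
hang 52 [ -7. -10. 130. -11.  10. -78.] 0.0261
hang 52 [ -9. -23. 140.  -1.  11. -89.] 0.0
hang 60 [ -3.  -8. 130. -74.  10. -13.] 0.0822
hang 60 [ -4. -20. 141. -74.  10. -13.] 0.0853
```

```bash
cat > s.py <<'E'
from ik import *
from h import pose
def best(p,R):
    out=[]
    for q4 in(-60,0,60,120,180,240):
      for q6 in(-150,-90,0,90,150):
        for q1 in (-60,0):
          q,e=ik(p,R,(q1,-10,130,q4,40,q6))
          if e<1e-3 and not any(np.abs(q-o).max()<3 for o in out): out.append(q)
    return out
for flip in(False,True):
  for yaw in(-15,-25):
   for lean in(45,50):
    for back in (0,.08):
      for q in best(*pose([.43,-.302,.108],yaw,lean,back,flip)): print('grasp',flip,yaw,lean,back,np.round(q))
  for lean in(45,50):
      for X,z in ((.585,.22),(.585,.14),(.52,.21)):
        for q in best(*pose([X,.04,z],-9,lean,0,flip)): print('hang',flip,lean,X,z,np.round(q))
E
python3 s.py
```

```text
grasp False -15 45 0 [-67.  -5. 136.  66.  38. 167.]
grasp False -15 50 0 [-70.  -4. 138.  76.  40. 156.]
grasp False -15 50 0.08 [-81. -25. 146.  61.  53. 168.]
grasp False -25 45 0.08 [ -70.  -30.  146.   50.   41. -167.]
grasp False -25 50 0 [-64.  -6. 140.  84.  29. 159.]
hang False 45 0.585 0.22 [ -7. -11. 126.  -3.  21. -86.]
hang False 45 0.52 0.21 [ -9. -23. 136.  -0.  22. -90.]
hang False 50 0.585 0.22 [ -7. -12. 129.  -6.  13. -83.]
hang False 50 0.52 0.21 [ -9. -24. 139.  -1.  15. -89.]
grasp True -15 45 0 [-67.  -5. 136.  66.  38. -13.]
grasp True -15 45 0.08 [-76. -24. 142.  53.  51.  -2.]
grasp True -15 50 0 [-70.  -4. 138.  76.  40. -24.]
grasp True -15 50 0.08 [-81. -25. 146.  61.  53. -12.]
grasp True -25 45 0 [-62.  -7. 138.  68.  27.  -4.]
grasp True -25 45 0.08 [-70. -30. 146.  50.  41.  13.]
grasp True -25 50 0 [-64.  -6. 140.  84.  29. -21.]
grasp True -25 50 0.08 [-74. -32. 150.  60.  42.   2.]
hang True 45 0.585 0.22 [ -7. -11. 126.  -3.  21.  94.]
hang True 45 0.52 0.21 [ -9. -23. 136.  -0.  22.  90.]
hang True 50 0.585 0.22 [ -7. -12. 129.  -6.  13.  97.]
hang True 50 0.52 0.21 [ -9. -24. 139.  -1.  15.  91.]
```

```bash
python3 - <<'E'
from h import *
a,d,_=snap('scene','scene1');b,d2,_=snap('side','side1')
st()
P=np.array(arm.state()['ee_pos']);R=np.array(arm.state()['tcp_rot'])
for n,im,f in(('scene',a,'c5'),('side',b,'c6')):
    cam=proj(n,P+R@np.array([0,-.0677,-.143])); print(n,cam,proj(n,P))
    u,v=map(int,(cam+proj(n,P))/2); u0=max(0,u-50);v0=max(0,v-40)
    cv2.imwrite(f'pics/{f}.png',cv2.resize(im[v0:v0+80,u0:u0+100,::-1],None,fx=7,fy=7,interpolation=cv2.INTER_CUBIC)); print(u0,v0)
E
```

```text
t 1.33 p [0.3304 0.138  0.2644] f [ 0.74 -0.15 -0.53] m [ 0.084  0.253 -0.044] w 0.0847 q [ 22.3 -49.3 137.9 -24.9  66.  -41.9]
[[0.351, 0.764, 0.541], [0.936, -0.293, -0.194], [0.01, 0.574, -0.818]]
scene [363.7370697  137.24222974] [351.48658657 178.64525462]
307 117
side [426.59018578 239.00865046] [374.48474853 242.64372948]
350 200
```

View pics/c5.png

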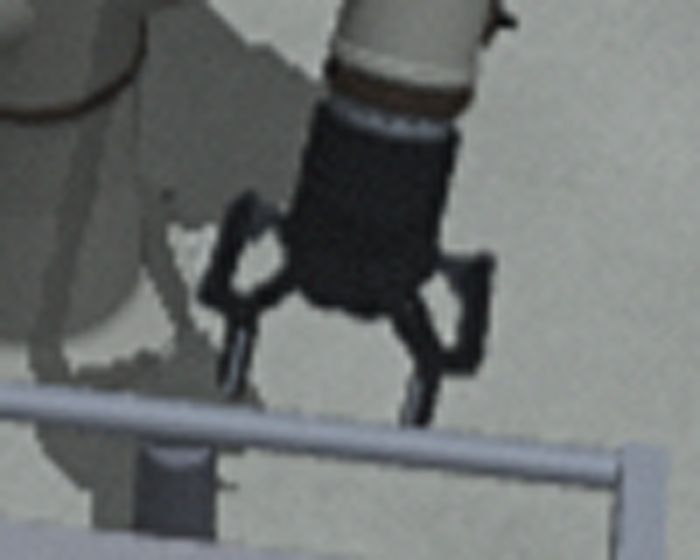

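View pics/c6.png

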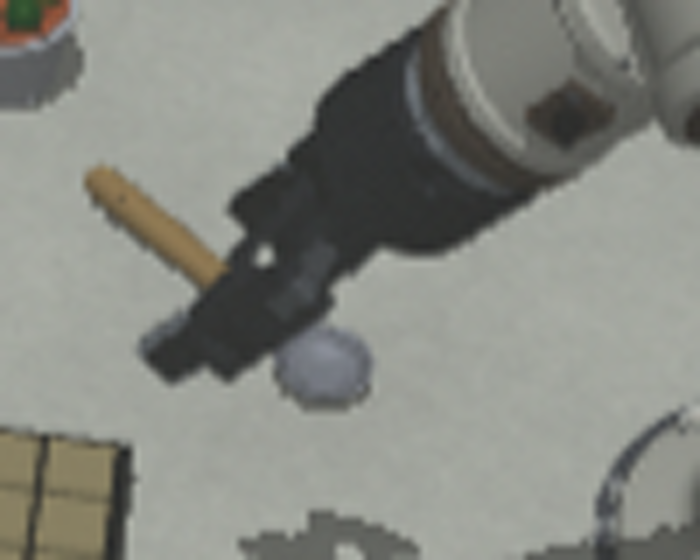

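```bash
cat > s2.py <<'E'
from ik import *
from h import pose
for yaw in (-9,-20,-30):
 for z in(.144,.16,.18,.2):
  r=[]
  for lean in(38,41,44,47,50):
    q,e=ik(*pose([.585,.04,z],yaw,lean,.005,True),(-7,-11,126,-3,21,94)); r.append((lean,round(e,3),int(q[4]),int(q[3])))
  print(yaw,z,r)
E
python3 s2.py
python3 - <<'E'
from ik import *
from h import *
q0=arm.state()['joint_positions']; p,F=fk(q0,P); print(p-arm.state()['ee_pos'])
q1,e=ik(*pose([.43,-.302,.114],-25,45,.12,True),(-73,-27,143,52,47,5)); print(q1,e)
for s in np.linspace(0,1,9):
    x,F=fk(q0+s*(q1-q0),P); print(np.round(x,3),np.round(F[:,2],2))
E
```

```text
-9 0.144 [(38, np.float64(0.0), 20, -2), (41, np.float64(0.0), 15, -3), (44, np.float64(0.0), 11, -5), (47, np.float64(0.032), 9, -10), (50, np.float64(0.063), 9, -35)]
-9 0.16 [(38, np.float64(0.0), 22, -2), (41, np.float64(0.0), 18, -3), (44, np.float64(0.0), 13, -4), (47, np.float64(0.006), 9, -7), (50, np.float64(0.052), 9, -16)]
-9 0.18 [(38, np.float64(0.0), 25, -2), (41, np.float64(0.0), 21, -3), (44, np.float64(0.0), 16, -4), (47, np.float64(0.0), 12, -5), (50, np.float64(0.021), 9, -9)]
-9 0.2 [(38, np.float64(0.0), 28, -2), (41, np.float64(0.0), 24, -2), (44, np.float64(0.0), 19, -3), (47, np.float64(0.0), 15, -4), (50, np.float64(0.0), 10, -7)]
-20 0.144 [(38, np.float64(0.0), 23, -27), (41, np.float64(0.0), 20, -34), (44, np.float64(0.0), 17, -45), (47, np.float64(0.0), 15, -59), (50, np.float64(0.017), 14, -69)]
-20 0.16 [(38, np.float64(0.0), 25, -24), (41, np.float64(0.0), 22, -31), (44, np.float64(0.0), 19, -40), (47, np.float64(0.0), 17, -52), (50, np.float64(0.0), 15, -67)]
-20 0.18 [(38, np.float64(0.0), 28, -22), (41, np.float64(0.0), 24, -28), (44, np.float64(0.0
[... 750 characters left out ...]
.02), 28, -61)]
-30 0.2 [(38, np.float64(0.0), 36, -32), (41, np.float64(0.0), 34, -38), (44, np.float64(0.0), 32, -44), (47, np.float64(0.0), 30, -52), (50, np.float64(0.0), 29, -60)]
[-0.00021117 -0.00039018 -0.00055102]
[-75.68552508 -44.65909602 148.57717194  43.39650501  52.77573593
  19.42123464] 4.897239336854977e-12
[0.33  0.138 0.264] [ 0.54 -0.19 -0.82]
[0.345 0.104 0.234] [ 0.46 -0.18 -0.87]
[0.36  0.069 0.211] [ 0.42 -0.14 -0.9 ]
[0.374 0.031 0.193] [ 0.41 -0.09 -0.91]
[ 0.388 -0.014  0.182] [ 0.43 -0.06 -0.9 ]
[ 0.398 -0.066  0.176] [ 0.48 -0.06 -0.87]
[ 0.401 -0.128  0.175] [ 0.55 -0.1  -0.83]
[ 0.391 -0.197  0.179] [ 0.61 -0.18 -0.77]
[ 0.365 -0.272  0.185] [ 0.64 -0.3  -0.71]
```

```bash
python3 - <<'E'
from ik import *
from h import *
q0=arm.state()['joint_positions']
q1,e=ik(*pose([.43,-.302,.114],-25,44,.12,True),(-73,-27,143,52,47,5))
tot=0
prev=fk(q0,P)[1]
for s in np.linspace(0,1,9)[1:]:
    x,F=fk(q0+s*(q1-q0),P); tot+=np.degrees(np.linalg.norm(Ro.from_matrix(prev.T@F).as_rotvec())); prev=F
    print(s,round(tot,1)); rel(x,F)
E
```

```text
0.125 21.7
d [-0.1341  0.0241  0.1941] a [ 0.0141 -0.0045  0.0583] mm 47.4 deg 21.7
0.25 43.9
d [-0.2731  0.0677  0.3622] a [ 0.0239 -0.0084  0.1193] mm 91.7 deg 43.9
0.375 66.8
d [-0.4292  0.1334  0.5092] a [ 0.0295 -0.011   0.1824] mm 135.8 deg 66.6
0.5 90.0
d [-0.6158  0.2196  0.6354] a [ 0.0308 -0.0113  0.247 ] mm 182.3 deg 89.7
0.625 113.6
d [-0.8461  0.318   0.7371] a [ 0.0275 -0.0084  0.3127] mm 233.3 deg 113.0
0.75 137.5
d [-1.1301  0.4138  0.8074] a [ 0.0193 -0.0005  0.3786] mm 289.8 deg 136.5
0.875 161.6
d [-1.4709  0.4869  0.8363] a [0.0056 0.0144 0.4439] mm 352.1 deg 159.9
1.0 185.8
d [-1.8622  0.5146  0.8131] a [ 0.0141 -0.0384 -0.4898] mm 419.2 deg 176.9
```

Request:
send_rows --plan '[{"dx":-0.134,"dy":0.024,"dz":0.194,"ax":0.014,"ay":-0.005,"az":0.058,"fingers":1},{"dx":-0.134,"dy":0.024,"dz":0.194,"ax":0.014,"ay":-0.005,"az":0.058,"fingers":1},{"dx":-0.134,"dy":0.024,"dz":0.194,"ax":0.014,"ay":-0.005,"az":0.058,"fingers":1},{"dx":-0.273,"dy":0.068,"dz":0.362,"ax":0.024,"ay":-0.008,"az":0.119,"fingers":1},{"dx":-0.273,"dy":0.068,"dz":0.362,"ax":0.024,"ay":-0.008,"az":0.119,"fingers":1},{"dx":-0.273,"dy":0.068,"dz":0.362,"ax":0.024,"ay":-0.008,"az":0.119,"fingers":1},{"dx":-0.429,"dy":0.133,"dz":0.51,"ax":0.03,"ay":-0.011,"az":0.182,"fingers":1},{"dx":-0.429,"dy":0.133,"dz":0.51,"ax":0.03,"ay":-0.011,"az":0.182,"fingers":1},{"dx":-0.429,"dy":0.133,"dz":0.51,"ax":0.03,"ay":-0.011,"az":0.182,"fingers":1},{"dx":-0.616,"dy":0.22,"dz":0.635,"ax":0.031,"ay":-0.011,"az":0.247,"fingers":1},{"dx":-0.616,"dy":0.22,"dz":0.635,"ax":0.031,"ay":-0.011,"az":0.247,"fingers":1},{"dx":-0.616,"dy":0.22,"dz":0.635,"ax":0.031,"ay":-0.011,"az":0.247,"fingers":1}]'

```text
t: 2.33
ee_pos: [0.3898, -0.0154, 0.1837]
tcp_rot: [[0.882, -0.212, 0.421], [-0.199, -0.977, -0.074], [0.428, -0.018, -0.904]]
force: [-0.3, -0.0, 1.1]
width: 0.0855
```

```bash
python3 - <<'E'
from ik import *
from h import *
st()
q0=arm.state()['joint_positions']
q1,e=ik(*pose([.43,-.302,.114],-25,44,.12,True),(-73,-27,143,52,47,5))
for s in np.linspace(0,1,5)[1:]:
    x,F=fk(q0+s*(q1-q0),P); print(s);rel(x,F)
E
```

```text
t 2.33 p [ 0.3898 -0.0154  0.1837] f [-0.35 -0.05  1.06] m [ 0.025  0.23  -0.009] w 0.0855 q [-25.7 -46.2 142.6   7.7  59.4 -15.8]
[[0.882, -0.212, 0.421], [-0.199, -0.977, -0.074], [0.428, -0.018, -0.904]]
0.25
d [0.0739 0.2425 0.0645] a [0.0046 0.0077 0.0692] mm 52.3 deg 25.1
0.5
d [0.1461 0.5393 0.0978] a [0.0094 0.0199 0.1386] mm 113.4 deg 50.5
0.75
d [0.1828 0.8883 0.0896] a [0.0154 0.037  0.2074] mm 182.3 deg 76.0
1.0
d [0.1593 1.2798 0.0332] a [0.0236 0.06   0.2747] mm 258.0 deg 101.6
```

Request:
send_rows --plan '[{"dx":0.074,"dy":0.243,"dz":0.065,"ax":0.005,"ay":0.008,"az":0.069,"fingers":1},{"dx":0.074,"dy":0.243,"dz":0.065,"ax":0.005,"ay":0.008,"az":0.069,"fingers":1},{"dx":0.074,"dy":0.243,"dz":0.065,"ax":0.005,"ay":0.008,"az":0.069,"fingers":1},{"dx":0.146,"dy":0.539,"dz":0.098,"ax":0.009,"ay":0.02,"az":0.139,"fingers":1},{"dx":0.146,"dy":0.539,"dz":0.098,"ax":0.009,"ay":0.02,"az":0.139,"fingers":1},{"dx":0.146,"dy":0.539,"dz":0.098,"ax":0.009,"ay":0.02,"az":0.139,"fingers":1},{"dx":0.146,"dy":0.539,"dz":0.098,"ax":0.009,"ay":0.02,"az":0.139,"fingers":1},{"dx":0.183,"dy":0.888,"dz":0.09,"ax":0.015,"ay":0.037,"az":0.207,"fingers":1},{"dx":0.183,"dy":0.888,"dz":0.09,"ax":0.015,"ay":0.037,"az":0.207,"fingers":1},{"dx":0.183,"dy":0.888,"dz":0.09,"ax":0.015,"ay":0.037,"az":0.207,"fingers":1},{"dx":0.183,"dy":0.888,"dz":0.09,"ax":0.015,"ay":0.037,"az":0.207,"fingers":1}]'

```text
t: 3.25
ee_pos: [0.3922, -0.1977, 0.1795]
tcp_rot: [[-0.041, -0.804, 0.593], [-0.981, -0.079, -0.176], [0.188, -0.589, -0.786]]
force: [-0.6, 0.9, -0.9]
width: 0.0855
```

```bash
python3 - <<'E'
from ik import *
from h import *
st()
q1,e=ik(*pose([.43,-.302,.114],-25,44,.12,True),(-73,-27,143,52,47,5)); print(np.round(q1,1))
rel(*fk(q1,P))
E
```

```text
t 3.25 p [ 0.3922 -0.1977  0.1795] f [-0.63  0.93 -0.93] m [0.071 0.204 0.047] w 0.0855 q [-62.3 -45.1 146.7  33.   54.6  12.7]
[[-0.041, -0.804, 0.593], [-0.981, -0.079, -0.176], [0.188, -0.589, -0.786]]
[-74.7 -43.5 147.5  41.9  52.4  21. ]
d [ 0.3784  0.1121 -0.0392] a [0.0136 0.018  0.0669] mm 79.3 deg 25.4
```

Request:
send_rows --plan '[{"dx":0.378,"dy":0.112,"dz":-0.039,"ax":0.014,"ay":0.018,"az":0.067,"fingers":1},{"dx":0.378,"dy":0.112,"dz":-0.039,"ax":0.014,"ay":0.018,"az":0.067,"fingers":1},{"dx":0.378,"dy":0.112,"dz":-0.039,"ax":0.014,"ay":0.018,"az":0.067,"fingers":1},{"dx":0.378,"dy":0.112,"dz":-0.039,"ax":0.014,"ay":0.018,"az":0.067,"fingers":1},{"dx":0.378,"dy":0.112,"dz":-0.039,"ax":0.014,"ay":0.018,"az":0.067,"fingers":1}]'

```text
t: 3.67
ee_pos: [0.3669, -0.271, 0.1854]
tcp_rot: [[-0.423, -0.65, 0.631], [-0.906, 0.307, -0.291], [-0.005, -0.695, -0.719]]
force: [-1.0, 0.7, 0.1]
width: 0.0857
```

```bash
python3 - <<'E'
from h import *
snap('wrist','w1');st()
E
```

```text
t 3.72 p [ 0.3671 -0.271   0.1859] f [ 0.73 -1.37  0.23] m [ 0.172  0.283 -0.046] w 0.0856 q [-74.7 -45.  148.2  41.7  53.1  21.4]
[[-0.42, -0.652, 0.632], [-0.908, 0.303, -0.291], [-0.002, -0.695, -0.719]]
```

View pics/w1.png

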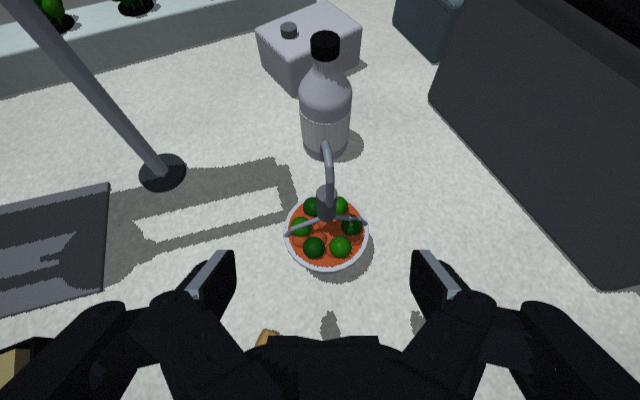

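```bash
cat >> h.py <<'E'
def watz(f,u,v,z):
    k=np.load(f'pics/{f}.npz');c=arm.camera_params('wrist');T=np.array(c['tool_from_camera'])
    o=k['R']@T[:3,3]+k['p']; d=k['R']@(T[:3,:3]@np.array([(u-c['cx'])/c['fx'],(v-c['cy'])/c['fy'],1])); return o+d*(z-o[2])/d[2]
def wproj(f,p):
    k=np.load(f'pics/{f}.npz');c=arm.camera_params('wrist');T=np.array(c['tool_from_camera'])
    q=k['R'].T@(np.array(p)-k['p']); q=T[:3,:3].T@(q-T[:3,3]); return np.array([c['fx']*q[0]/q[2]+c['cx'],c['fy']*q[1]/q[2]+c['cy']])
E
python3 - <<'E'
from h import *
im=cv2.imread('pics/w1.png'); cv2.imwrite('pics/c7.png',cv2.resize(im[125:285,270:385],None,fx=5,fy=5,interpolation=cv2.INTER_CUBIC)[:, :575][:800])
cv2.imwrite('pics/c7.png',cv2.resize(im[130:250,275:380],None,fx=5,fy=5,interpolation=cv2.INTER_CUBIC))
E
```

```text
(no output)
```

View pics/c7.png

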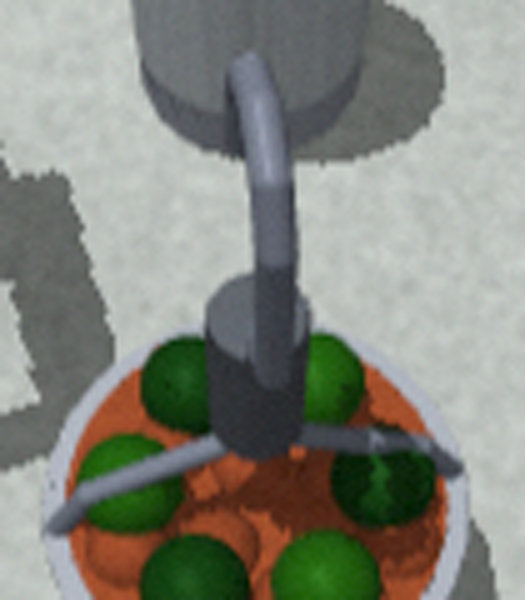

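```bash
python3 - <<'E'
from h import *
from scipy.optimize import least_squares
np.set_printoptions(precision=4,suppress=True)
C=lambda x,y:(x/5+275,y/5+130)
t=np.linspace(0,2*np.pi,120)
def model(v):
    x,y,a=v;c,s=np.cos(a),np.sin(a)
    W=lambda p:np.array([x+c*p[0]-s*p[1],y+s*p[0]+c*p[1],.108+p[2]])
    rim=np.array([wproj('w1',W((.045*np.cos(q),.045*np.sin(q),-.056))) for q in t])
    return [rim[:,0].min(),rim[:,0].max(),rim[:,1].max(),*wproj('w1',W((0,0,.02))),wproj('w1',W((-.014,0,.045)))[0],wproj('w1',W((0,0,.073)))[0],wproj('w1',W((.0145,0,.06)))[0]],W
obs=[284.3,368.8,271,*C(258,318),C(276,240)[0],C(267,160)[0],C(248,80)[0]]
f=lambda v:np.array(model(v)[0])-obs
r=least_squares(f,[.43,-.302,-.35]);print(r.x,np.degrees(r.x[2]));print(f(r.x))
W=model(r.x)[1]
for p in((0,.045,-.056),(0,-.045,-.056),(-.014,0,.03),(-.014,0,.06),(0,0,.073),(.015,0,.044),(0,0,.076)): print(p,(wproj('w1',W(p))-[275,130])*5)
print(proj('side',W((0,0,.02))),proj('scene',W((0,0,.073))))
E
```

```text
[ 0.4317 -0.3042 -0.299 ] -17.128889513856855Traceback (most recent call last):
  File "<stdin>", line 13, in <module>
  File "<stdin>", line 12, in <lambda>
  File "<stdin>", line 9, in model
  File "h.py", line 35, in wproj
    k=np.load(f'pics/{f}.npz');c=arm.camera_params('wrist');T=np.array(c['tool_from_camera'])
                                 ~~~~~~~~~~~~~~~~~^^^^^^^^^
ValueError: time passes only in moves, steps and waits
```

```bash
python3 - <<'E'
import pickle
from station import arm
pickle.dump({n:arm.camera_params(n) for n in('scene','side','wrist')},open('cam.pkl','wb'))
print(arm.state()['t'])
E
sed -i 's/arm.camera_params(\(.*\?\))\([;,]\|$\)/CP[\1]\2/; s/^from station import arm/from station import arm\nimport pickle\nCP=pickle.load(open("cam.pkl","rb"))/' h.py; grep -n "CP\|camera_params" h.py
```

```text
3.7167
4:CP=pickle.load(open("cam.pkl","rb"))
8:    k=np.load(f'pics/{f}.npz'); d=k['d']; c=CP[n]
15:    c=CP[n);E=np.array(c['extrinsics']); d=E[:3,:3]@np.array([(u-c['cx'])/c['fx'],(v-c['cy'])/c['fy'],1]]; return E[:3,3],d
19:    c=CP[n);E=np.array(c['extrinsics']); q=E[:3,:3].T@(np.array(p)-E[:3,3]); return np.array([c['fx']*q[0]/q[2]+c['cx'],c['fy']*q[1]/q[2]+c['cy']]]
22:    """TCP pose so grasp point is 'back' behind grip"""
34:    k=np.load(f'pics/{f}.npz');c=CP['wrist');T=np.array(c['tool_from_camera']]
37:    k=np.load(f'pics/{f}.npz');c=CP['wrist');T=np.array(c['tool_from_camera']]
```

```bash
sed -i "s/CP\[n);/CP[n];/; s/CP\['wrist');/CP['wrist'];/" h.py
sed -i "15s/,1\]\];/,1]);/; 19s/\]\]\$/])/; 34s/\]\]\$/])/; 37s/\]\]\$/])/" h.py; sed -n '15p;19p;34p;37p' h.py
cat > fit.py <<'E'
from h import *
from scipy.optimize import least_squares
np.set_printoptions(precision=4,suppress=True)
C=lambda x,y:(x/5+275,y/5+130)
t=np.linspace(0,2*np.pi,120)
def model(v):
    x,y,a=v;c,s=np.cos(a),np.sin(a)
    W=lambda p:np.array([x+c*p[0]-s*p[1],y+s*p[0]+c*p[1],.108+p[2]])
    rim=np.array([wproj('w1',W((.045*np.cos(q),.045*np.sin(q),-.056))) for q in t])
    return [rim[:,0].min(),rim[:,0].max(),rim[:,1].max(),*wproj('w1',W((0,0,.02))),wproj('w1',W((-.014,0,.045)))[0],wproj('w1',W((0,0,.073)))[0],wproj('w1',W((.0145,0,.06)))[0]],W
obs=[284.3,368.8,271,*C(258,318),C(276,240)[0],C(267,160)[0],C(248,80)[0]]
f=lambda v:np.array(model(v)[0])-obs
r=least_squares(f,[.43,-.302,-.35]);print(r.x,np.degrees(r.x[2]));print(f(r.x))
W=model(r.x)[1]
for p in((0,.045,-.056),(0,-.045,-.056),(-.014,0,.03),(-.014,0,.06),(0,0,.073),(.015,0,.044),(0,0,.076)): print(p,(wproj('w1',W(p))-[275,130])*5)
print(proj('side',W((0,0,.02))),proj('scene',W((0,0,.073))))
E
python3 fit.py
```

```text
c=CP[n];E=np.array(c['extrinsics']); d=E[:3,:3]@np.array([(u-c['cx'])/c['fx'],(v-c['cy'])/c['fy'],1]); return E[:3,3],d
    c=CP[n];E=np.array(c['extrinsics']); q=E[:3,:3].T@(np.array(p)-E[:3,3]); return np.array([c['fx']*q[0]/q[2]+c['cx'],c['fy']*q[1]/q[2]+c['cy']])
    k=np.load(f'pics/{f}.npz');c=CP['wrist'];T=np.array(c['tool_from_camera'])
    k=np.load(f'pics/{f}.npz');c=CP['wrist'];T=np.array(c['tool_from_camera'])
[ 0.4317 -0.3042 -0.299 ] -17.128889513856855
[-0.6891  0.7495  0.819   0.537  -0.881   0.0538 -0.5922  0.0744]
(0, 0.045, -0.056) [ 43.6581 524.7659]
(0, -0.045, -0.056) [467.8397 468.9177]
(-0.014, 0, 0.03) [274.5392 358.5214]
(-0.014, 0, 0.06) [278.2282 252.8231]
(0, 0, 0.073) [264.0391 111.4108]
(0.015, 0, 0.044) [247.8093 152.3294]
(0, 0, 0.076) [264.2778  97.0235]
[349.4034 183.039 ] [230.4428 216.2271]
```

```bash
python3 - <<'E'
from ik import *
from h import *
st()
for b in(.12,.08,.04,.005):
  p,R=pose([.4315,-.3035,.114],-25,44,b,True); q,e=ik(p,R,(-70,-27,143,52,47,5)); print(b,np.round(q,1),round(e,4)); rel(p,R)
E
```

```text
t 3.72 p [ 0.3671 -0.271   0.1859] f [ 0.73 -1.37  0.23] m [ 0.172  0.283 -0.046] w 0.0856 q [-74.7 -45.  148.2  41.7  53.1  21.4]
[[-0.42, -0.652, 0.632], [-0.908, 0.303, -0.291], [-0.002, -0.695, -0.719]]
0.12 [-74.4 -42.8 147.2  42.1  51.9  20.9] 0.0
d [ 0.0112 -0.0094  0.0041] a [-0.0002  0.0005  0.0001] mm 3.0 deg 0.2
0.08 [-69.4 -30.2 144.3  47.   41.7  16.2] 0.0
d [ 0.0118 -0.0092  0.2041] a [-0.0002  0.0005  0.0001] mm 40.9 deg 0.2
0.04 [-65.3 -18.5 140.8  54.2  33.6   9.5] 0.0
d [ 0.0125 -0.0089  0.4041] a [-0.0002  0.0005  0.0001] mm 80.9 deg 0.2
0.005 [-62.3  -9.1 137.4  62.3  28.4   2.2] 0.0
d [ 0.0131 -0.0087  0.5791] a [-0.0002  0.0005  0.0001] mm 115.9 deg 0.2
```

Request:
send_rows --plan '[{"dx":0.012,"dy":-0.009,"dz":0.1,"fingers":1},{"dx":0.012,"dy":-0.009,"dz":0.2,"fingers":1},{"dx":0.012,"dy":-0.009,"dz":0.3,"fingers":1},{"dx":0.012,"dy":-0.009,"dz":0.4,"fingers":1},{"dx":0.013,"dy":-0.009,"dz":0.48,"fingers":1},{"dx":0.013,"dy":-0.009,"dz":0.54,"fingers":1},{"dx":0.013,"dy":-0.009,"dz":0.58,"fingers":1},{"dx":0.013,"dy":-0.009,"dz":0.58,"fingers":1},{"dx":0.013,"dy":-0.009,"dz":0.58,"fingers":1},{"dx":0.013,"dy":-0.009,"dz":0.58,"fingers":1}]'

```text
validation failed for argument at $.pl...
```

```bash
python3 - <<'E'
from h import *
st()
snap('wrist','w2');st();rel(*pose([.4315,-.3035,.114],-25,44,.005,True))
E
```

```text
t 3.72 p [ 0.3671 -0.271   0.1859] f [ 0.73 -1.37  0.23] m [ 0.172  0.283 -0.046] w 0.0856 q [-74.7 -45.  148.2  41.7  53.1  21.4]
[[-0.42, -0.652, 0.632], [-0.908, 0.303, -0.291], [-0.002, -0.695, -0.719]]
t 3.77 p [ 0.3672 -0.2713  0.1864] f [ 0.81 -0.85  0.91] m [ 0.14   0.269 -0.009] w 0.0855 q [-74.7 -45.  148.2  41.7  53.1  21.4]
[[-0.419, -0.652, 0.632], [-0.908, 0.302, -0.291], [-0.001, -0.696, -0.718]]
d [ 0.0121 -0.0061  0.5801] a [-0.0003  0.0005  0.0003] mm 116.1 deg 0.2
```

View pics/w2.png

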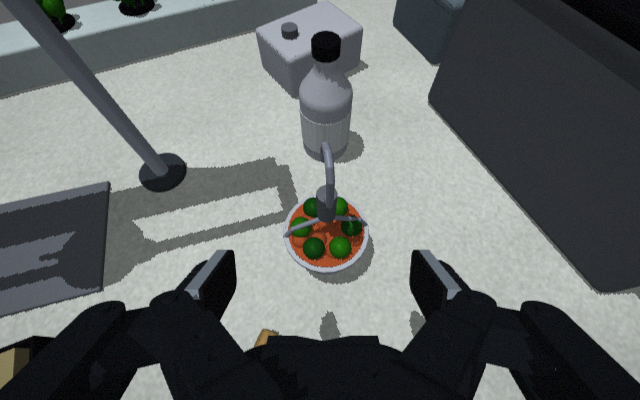

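Request:
send_rows --plan '[{"dx":0.012,"dy":-0.008,"dz":0.1,"ax":0,"ay":0,"az":0,"fingers":1},{"dx":0.012,"dy":-0.008,"dz":0.2,"ax":0,"ay":0,"az":0,"fingers":1},{"dx":0.012,"dy":-0.008,"dz":0.3,"ax":0,"ay":0,"az":0,"fingers":1},{"dx":0.012,"dy":-0.008,"dz":0.4,"ax":0,"ay":0,"az":0,"fingers":1},{"dx":0.012,"dy":-0.008,"dz":0.48,"ax":0,"ay":0,"az":0,"fingers":1},{"dx":0.012,"dy":-0.008,"dz":0.54,"ax":0,"ay":0,"az":0,"fingers":1},{"dx":0.012,"dy":-0.008,"dz":0.58,"ax":0,"ay":0,"az":0,"fingers":1},{"dx":0.012,"dy":-0.008,"dz":0.58,"ax":0,"ay":0,"az":0,"fingers":1},{"dx":0.012,"dy":-0.008,"dz":0.58,"ax":0,"ay":0,"az":0,"fingers":1},{"dx":0.012,"dy":-0.008,"dz":0.58,"ax":0,"ay":0,"az":0,"fingers":1}]'

```text
t: 4.6
ee_pos: [0.441, -0.3074, 0.1046]
tcp_rot: [[-0.418, -0.652, 0.632], [-0.909, 0.3, -0.291], [-0.0, -0.696, -0.718]]
force: [1.0, 0.6, -0.8]
width: 0.0851
```

```bash
python3 - <<'E'
from h import *
st()
snap('wrist','w3');snap('side','side3');st();rel(*pose([.4315,-.3035,.114],-25,44,.005,True))
b=cv2.imread('pics/side3.png');cv2.imwrite('pics/c8.png',cv2.resize(b[140:230,300:420],None,fx=6,fy=6,interpolation=cv2.INTER_CUBIC))
E
```

```text
t 4.6 p [ 0.441  -0.3074  0.1046] f [ 0.97  0.59 -0.77] m [ 0.075  0.286 -0.035] w 0.0851 q [-62.7 -11.4 138.7  60.8  29.4   3.4]
[[-0.418, -0.652, 0.632], [-0.909, 0.3, -0.291], [-0.0, -0.696, -0.718]]
t 4.7 p [ 0.4407 -0.3078  0.1049] f [-0.05  0.3   0.23] m [0.135 0.282 0.004] w 0.0853 q [-62.7 -11.5 138.7  60.8  29.4   3.4]
[[-0.419, -0.652, 0.632], [-0.908, 0.3, -0.292], [0.0, -0.697, -0.718]]
d [0.     0.0051 0.0019] a [-0.0004  0.0005  0.0005] mm 1.1 deg 0.3
```

View pics/w3.png

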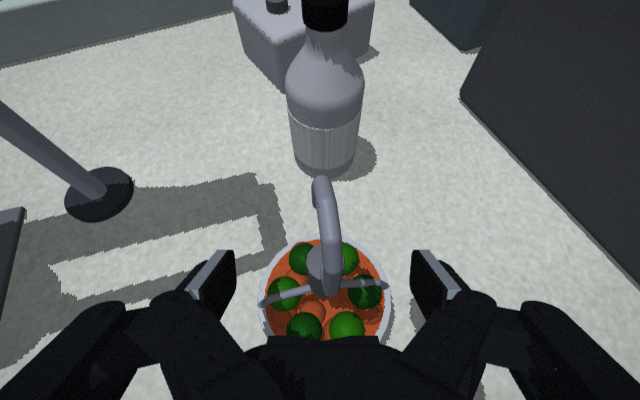

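View pics/c8.png

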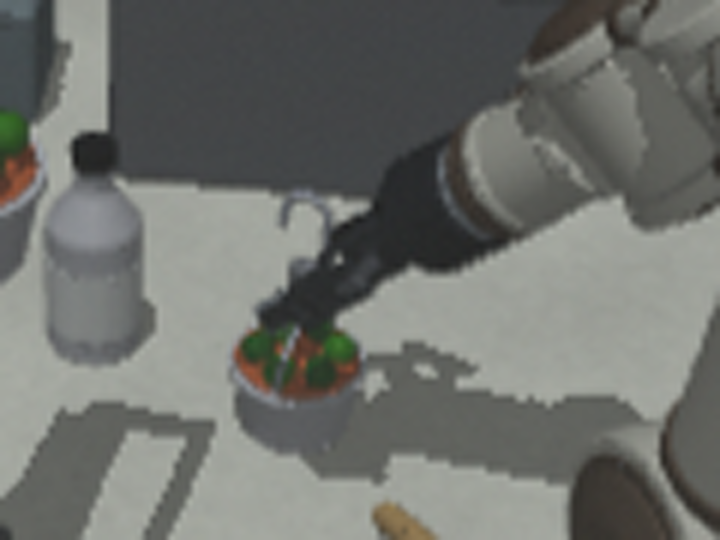

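Request:
send_rows --plan '[{"dx":0,"dy":0,"dz":0,"ax":0,"ay":0,"az":0,"fingers":0},{"dx":0,"dy":0,"dz":0,"ax":0,"ay":0,"az":0,"fingers":0},{"dx":0,"dy":0,"dz":0,"ax":0,"ay":0,"az":0,"fingers":0},{"dx":0,"dy":0,"dz":0,"ax":0,"ay":0,"az":0,"fingers":0},{"dx":0,"dy":0,"dz":0,"ax":0,"ay":0,"az":0,"fingers":0},{"dx":0,"dy":0,"dz":0,"ax":0,"ay":0,"az":0,"fingers":0},{"dx":0,"dy":0,"dz":0,"ax":0,"ay":0,"az":0,"fingers":0},{"dx":0,"dy":0,"dz":0,"ax":0,"ay":0,"az":0,"fingers":0},{"dx":0,"dy":0,"dz":0,"ax":0,"ay":0,"az":0,"fingers":0}]'

```text
t: 5.45
ee_pos: [0.4408, -0.3081, 0.1051]
tcp_rot: [[-0.419, -0.652, 0.632], [-0.908, 0.3, -0.292], [0.001, -0.697, -0.717]]
force: [-0.6, -1.1, 1.2]
width: 0.016
```

```bash
python3 - <<'E'
from h import *
st();print(np.round(arm.state()['joint_efforts'],3))
snap('wrist','w4');st();print(np.round(arm.state()['joint_efforts'],3))
E
```

```text
t 5.45 p [ 0.4408 -0.3081  0.1051] f [-0.6  -1.1   1.16] m [ 0.041  0.384 -0.089] w 0.016 q [-62.7 -11.5 138.7  60.8  29.4   3.4]
[[-0.419, -0.652, 0.632], [-0.908, 0.3, -0.292], [0.001, -0.697, -0.717]]
[ 5.8000e-01 -1.8933e+01 -2.6964e+01  1.3660e+00  1.1300e-01  6.0000e-03]
t 5.5 p [ 0.4408 -0.3081  0.1051] f [-1.31 -0.69  1.48] m [ 0.015  0.333 -0.065] w 0.0159 q [-62.7 -11.5 138.7  60.8  29.4   3.4]
[[-0.419, -0.652, 0.632], [-0.908, 0.3, -0.292], [0.001, -0.697, -0.717]]
[ 6.2100e-01 -1.8883e+01 -2.6898e+01  1.3640e+00  1.4100e-01  1.0000e-02]
```

View pics/w4.png

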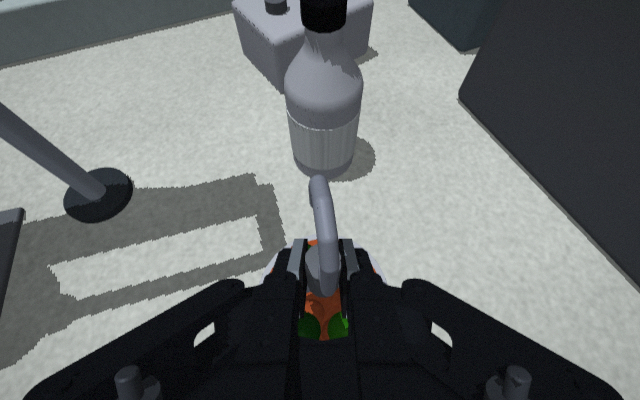

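Request:
send_rows --plan '[{"dx":0,"dy":-0.01,"dz":-0.01,"ax":0,"ay":0,"az":0,"fingers":0},{"dx":0,"dy":-0.03,"dz":-0.03,"ax":0,"ay":0,"az":0,"fingers":0},{"dx":0,"dy":-0.055,"dz":-0.057,"ax":0,"ay":0,"az":0,"fingers":0},{"dx":0,"dy":-0.085,"dz":-0.088,"ax":0,"ay":0,"az":0,"fingers":0},{"dx":0,"dy":-0.12,"dz":-0.124,"ax":0,"ay":0,"az":0,"fingers":0},{"dx":0,"dy":-0.15,"dz":-0.155,"ax":0,"ay":0,"az":0,"fingers":0},{"dx":0,"dy":-0.18,"dz":-0.185,"ax":0,"ay":0,"az":0,"fingers":0},{"dx":0,"dy":-0.2,"dz":-0.206,"ax":0,"ay":0,"az":0,"fingers":0},{"dx":0,"dy":-0.209,"dz":-0.215,"ax":0,"ay":0,"az":0,"fingers":0},{"dx":0,"dy":-0.209,"dz":-0.215,"ax":0,"ay":0,"az":0,"fingers":0},{"dx":0,"dy":-0.209,"dz":-0.215,"ax":0,"ay":0,"az":0,"fingers":0}]'

```text
t: 6.42
ee_pos: [0.4406, -0.3076, 0.1644]
tcp_rot: [[-0.419, -0.652, 0.632], [-0.908, 0.301, -0.291], [-0.0, -0.696, -0.718]]
force: [0.5, -0.4, -3.6]
width: 0.016
```

```bash
cat >> h.py <<'E'
def favg(n,tag):
    F=[];M=[];J=[];
    for i in range(n):
        s=snap('wrist',f'{tag}_{i}')[2]; s=arm.state(); F.append(s['force']);M.append(s['moment']);J.append(s['joint_efforts'])
    print('Favg',np.round(np.mean(F,0),2),'sd',np.round(np.std(F,0),2),'M',np.round(np.mean(M,0),3),'J',np.round(np.mean(J,0),2))
E
python3 - <<'E'
from h import *
favg(6,'w5');st()
from ik import *
bar=np.array([.584,.039,.28]);a=np.radians(-9.5);lx=np.array([np.cos(a),np.sin(a),0])
q=arm.state()['joint_positions']
for g in ([.45,-.2,.22],[.48,-.08,.25],bar-.055*lx+[0,0,-.032],bar+[0,0,-.032],bar+[0,0,-.067],bar+[0,0,-.142]):
    p,R=pose(np.array(g)+[0,0,.006],-17.5,44,.005,True); q,e=ik(p,R,q); print(np.round(g,3),np.round(q,1),round(e,4)); rel(p,R)
E
```

```text
Favg [-0.13  0.23 -2.92] sd [0.6  0.66 0.59] M [ 0.278  0.63  -0.013] J [  0.   -18.87 -33.46   1.91  -1.16  -0.  ]
t 6.72 p [ 0.4407 -0.3079  0.1646] f [ 0.88 -0.39 -3.4 ] m [ 0.336  0.684 -0.064] w 0.0161 q [-62.7 -20.4 137.1  47.3  35.6  19.3]
[[-0.419, -0.652, 0.632], [-0.908, 0.301, -0.292], [0.0, -0.696, -0.718]]
[ 0.45 -0.2   0.22] [-52.5 -34.3 139.5  36.2  42.5  34.9] 0.0
d [-0.5153 -0.0816 -0.2786] a [-0.0003 -0.014  -0.0145] mm 118.3 deg 7.3
[ 0.48 -0.08  0.25] [-28.4 -38.2 138.2  12.5  37.2  72.1] 0.0
d [-1.123  -0.1034 -0.4664] a [-0.0003 -0.014  -0.0145] mm 244.1 deg 7.3
[0.53  0.048 0.248] [ -2.  -22.5 129.  -20.4  32.2 118.8] 0.0
d [-1.8087 -0.0661 -0.4888] a [-0.0003 -0.014  -0.0145] mm 374.9 deg 7.3
[0.584 0.039 0.248] [ -3.  -13.  121.9 -20.5  29.6 118.6] 0.0
d [-1.8811 -0.2565 -0.3041] a [-0.0003 -0.014  -0.0145] mm 384.5 deg 7.3
[0.584 0.039 0.213] [ -3.1  -9.9 123.7 -24.1  25.1 122.5] 0.0
d [-1.8811 -0.1347 -0.1785] a [-0.0003 -0.014  -0.0145] mm 378.9 deg 7.3
[0.584 0.039 0.138] [ -3.2  -1.2 125.9 -39.6  15.6 138.9] 0.0
d [-1.8811  0.1264  0.0907] a [-0.0003 -0.014  -0.0145] mm 377.5 deg 7.3
```

View pics/w5_5.png

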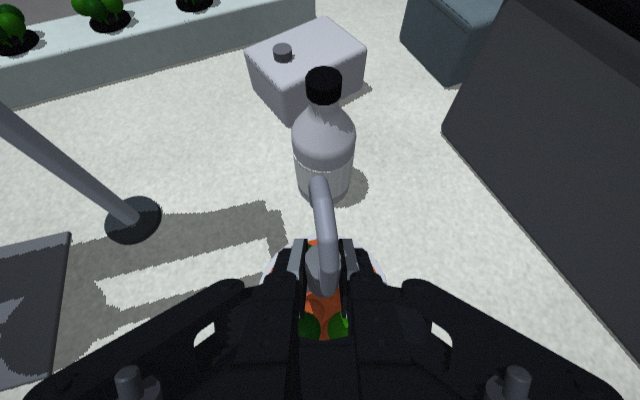

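Request:
send_rows --plan '[{"dx":-0.02,"dy":-0.01,"dz":-0.03,"ax":0,"ay":0,"az":0,"fingers":0},{"dx":-0.06,"dy":-0.02,"dz":-0.07,"ax":0,"ay":-0.001,"az":-0.001,"fingers":0},{"dx":-0.13,"dy":-0.03,"dz":-0.12,"ax":0,"ay":-0.003,"az":-0.003,"fingers":0},{"dx":-0.22,"dy":-0.04,"dz":-0.18,"ax":0,"ay":-0.005,"az":-0.005,"fingers":0},{"dx":-0.32,"dy":-0.05,"dz":-0.24,"ax":0,"ay":-0.007,"az":-0.007,"fingers":0},{"dx":-0.42,"dy":-0.06,"dz":-0.29,"ax":0,"ay":-0.009,"az":-0.009,"fingers":0},{"dx":-0.52,"dy":-0.07,"dz":-0.33,"ax":0,"ay":-0.011,"az":-0.011,"fingers":0},{"dx":-0.62,"dy":-0.08,"dz":-0.37,"ax":0,"ay":-0.013,"az":-0.013,"fingers":0},{"dx":-0.72,"dy":-0.09,"dz":-0.4,"ax":0,"ay":-0.014,"az":-0.014,"fingers":0},{"dx":-0.82,"dy":-0.1,"dz":-0.42,"ax":0,"ay":-0.014,"az":-0.014,"fingers":0},{"dx":-0.91,"dy":-0.1,"dz":-0.44,"ax":0,"ay":-0.014,"az":-0.014,"fingers":0},{"dx":-1.0,"dy":-0.1,"dz":-0.45,"ax":0,"ay":-0.014,"az":-0.014,"fingers":0}]'

```text
t: 7.72
ee_pos: [0.4808, -0.1049, 0.2436]
tcp_rot: [[-0.303, -0.683, 0.665], [-0.953, 0.219, -0.209], [-0.002, -0.697, -0.717]]
force: [-0.5, 0.5, -3.5]
width: 0.0157
```

```bash
python3 - <<'E'
from h import *
st()
bar=np.array([.584,.039,.28]);a=np.radians(-9.5);lx=np.array([np.cos(a),np.sin(a),0])
rel(*pose(bar-.075*lx+[0,0,-.032+.006],-17.5,44,.005,True))
E
```

```text
t 7.72 p [ 0.4808 -0.1049  0.2436] f [-0.45  0.47 -3.53] m [ 0.161  0.709 -0.004] w 0.0157 q [-33.7 -40.7 139.6  17.8  39.4  64.5]
[[-0.303, -0.683, 0.665], [-0.953, 0.219, -0.209], [-0.002, -0.697, -0.717]]
d [-0.7892  0.0348 -0.0339] a [-0.0005  0.     -0.0005] mm 158.1 deg 0.2
```

Request:
send_rows --plan '[{"dx":-0.1,"dy":0.004,"dz":-0.004,"ax":0,"ay":0,"az":0,"fingers":0},{"dx":-0.2,"dy":0.008,"dz":-0.008,"ax":0,"ay":0,"az":0,"fingers":0},{"dx":-0.3,"dy":0.012,"dz":-0.012,"ax":0,"ay":0,"az":0,"fingers":0},{"dx":-0.4,"dy":0.017,"dz":-0.017,"ax":0,"ay":0,"az":0,"fingers":0},{"dx":-0.5,"dy":0.022,"dz":-0.022,"ax":0,"ay":0,"az":0,"fingers":0},{"dx":-0.59,"dy":0.026,"dz":-0.026,"ax":0,"ay":0,"az":0,"fingers":0},{"dx":-0.67,"dy":0.03,"dz":-0.03,"ax":0,"ay":0,"az":0,"fingers":0},{"dx":-0.73,"dy":0.033,"dz":-0.033,"ax":0,"ay":0,"az":0,"fingers":0},{"dx":-0.77,"dy":0.035,"dz":-0.034,"ax":0,"ay":0,"az":0,"fingers":0},{"dx":-0.79,"dy":0.035,"dz":-0.034,"ax":0,"ay":0,"az":0,"fingers":0},{"dx":-0.79,"dy":0.035,"dz":-0.034,"ax":0,"ay":0,"az":0,"fingers":0},{"dx":-0.79,"dy":0.035,"dz":-0.034,"ax":0,"ay":0,"az":0,"fingers":0}]'

```text
t: 8.72
ee_pos: [0.5191, 0.0486, 0.2435]
tcp_rot: [[-0.303, -0.684, 0.664], [-0.953, 0.219, -0.209], [-0.002, -0.696, -0.718]]
force: [-0.1, 0.6, -3.0]
width: 0.0163
```

```bash
python3 - <<'E'
from h import *
snap('side','side6');snap('scene','scene6');favg(8,'w6');st()
b=cv2.imread('pics/side6.png');cv2.imwrite('pics/c9.png',cv2.resize(b[120:240,240:400],None,fx=5,fy=5,interpolation=cv2.INTER_CUBIC))
E
```

```text
Favg [ 0.23  0.07 -2.98] sd [0.36 0.54 0.5 ] M [ 0.213  0.648 -0.005] J [ 2.000e-02 -1.808e+01 -3.726e+01 -9.300e-01 -3.050e+00 -0.000e+00]
t 9.22 p [0.5193 0.0484 0.244 ] f [-0.4  -0.01 -3.9 ] m [0.206 0.625 0.025] w 0.0162 q [ -1.4 -27.2 131.9 -20.3  33.9 119. ]
[[-0.303, -0.683, 0.665], [-0.953, 0.219, -0.21], [-0.002, -0.697, -0.717]]
```

View pics/w6_7.png

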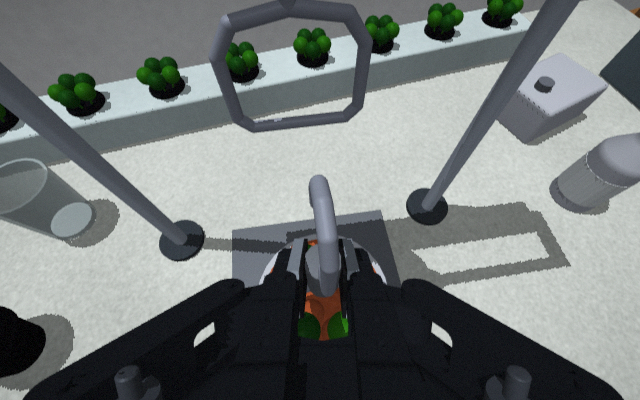

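View pics/c9.png

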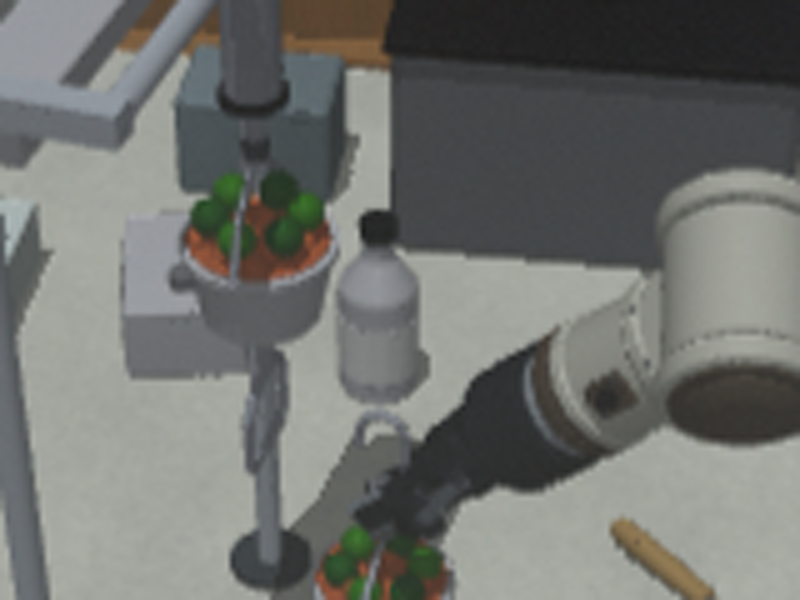

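View pics/scene6.png

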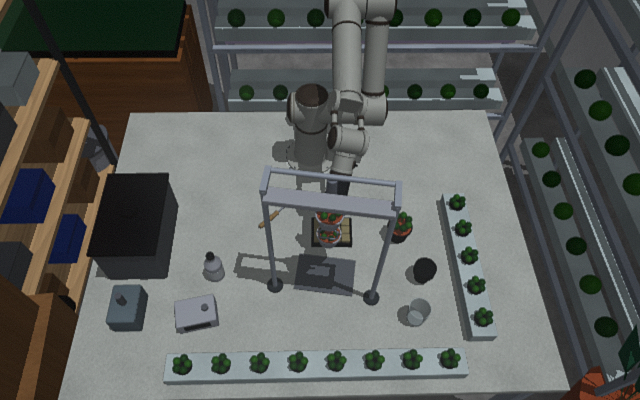

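```bash
python3 - <<'E'
from h import *
im=cv2.imread('pics/w6_7.png'); cv2.imwrite('pics/c10.png',cv2.resize(im[0:215,200:390],None,fx=4,fy=4,interpolation=cv2.INTER_CUBIC)[250:850])
E
```

```text
(no output)
```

View pics/c10.png

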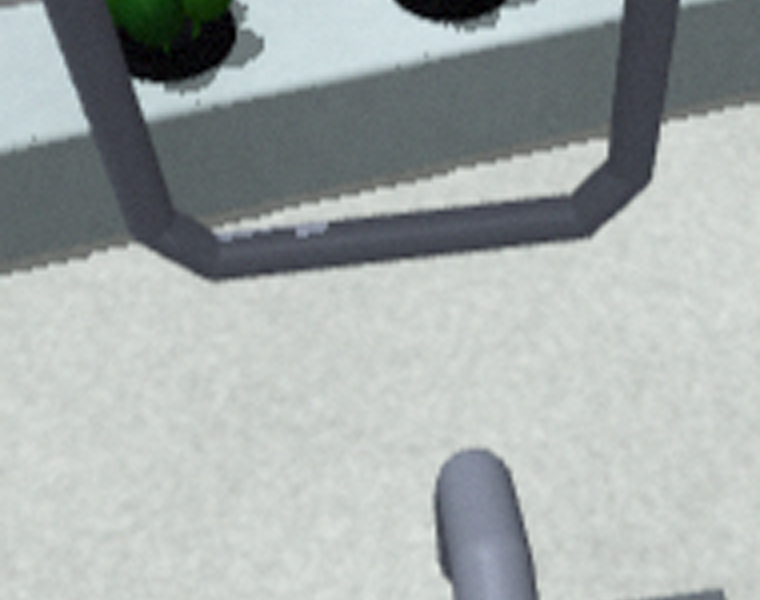

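```bash
cat > rel.py <<'E'
from h import *
np.set_printoptions(precision=4,suppress=True)
k=np.load('pics/w4.npz');a=np.radians(-17.1);B=np.eye(4);B[:3,:3]=[[np.cos(a),-np.sin(a),0],[np.sin(a),np.cos(a),0],[0,0,1]];B[:3,3]=[.4317,-.3040,.108]
T=np.eye(4);T[:3,:3]=k['R'];T[:3,3]=k['p'];G=np.linalg.inv(T)@B   # basket in tool
def basket(p,R):
    X=np.eye(4);X[:3,:3]=R;X[:3,3]=p; return X@G
def cur(): s=arm.state(); return basket(s['ee_pos'],s['tcp_rot'])
def tcp_for(g,yaw):
    a=np.radians(yaw);X=np.eye(4);X[:3,:3]=[[np.cos(a),-np.sin(a),0],[np.sin(a),np.cos(a),0],[0,0,1]];X[:3,3]=g; X=X@np.linalg.inv(G); return X[:3,3],X[:3,:3]
E
python3 - <<'E'
from rel import *
print('G',G[:3,3]); f='w6_7'
L=watz(f,253.75,127.5,.28);Rr=watz(f,346.25,117,.28);M=watz(f,300,122.25,.28);print(L,Rr,M,np.linalg.norm(L-Rr))
d=L-Rr; print('bar yaw',np.degrees(np.arctan2(d[1],d[0]))-90)
C=cur();print('grip',C[:3,3],'yaw',np.degrees(np.arctan2(C[1,0],C[0,0])),'up',C[:3,2])
for p in((.0145,0,.06),(0,0,.073),(-.014,0,.045)):
    w=(C@[*p,1])[:3]; print('hook px',wproj(f,w), 'w4',wproj('w4',(B@[*p,1])[:3]))
E
```

```text
G [ 0.0001  0.0051 -0.009 ]
[0.5847 0.0656 0.28  ] [0.5769 0.0176 0.28  ] [0.5808 0.0419 0.28  ] 0.04857141293196941
bar yaw -9.184949459336366
grip [0.5098 0.0514 0.2468] yaw -9.97673240285577 up [-0.001  -0.0028  1.    ]
hook px [319.4949 187.1483] w4 [319.6647 187.1884]
hook px [325.6323 206.086 ] w4 [325.8307 206.124 ]
hook px [330.4657 278.6514] w4 [330.6265 278.6655]
```

```bash
python3 - <<'E'
from rel import *
bar=np.array([.5815,.0412,.28]);a=np.radians(-9.2);lx=np.array([np.cos(a),np.sin(a),0])
for s in (.03,.0): rel(*tcp_for(bar-s*lx-[0,0,.032],-9.5))
E
```

```text
d [-0.0385 -0.1537  0.1413] a [-0.     -0.0006 -0.0013] mm 42.5 deg 0.5
d [-0.0605 -0.2601  0.2447] a [-0.     -0.0006 -0.0013] mm 72.4 deg 0.5
```

Request:
send_rows --plan '[{"dx":-0.007,"dy":-0.03,"dz":0.025,"ax":0,"ay":-0.001,"az":-0.001,"fingers":0},{"dx":-0.015,"dy":-0.06,"dz":0.053,"ax":0,"ay":-0.001,"az":-0.001,"fingers":0},{"dx":-0.023,"dy":-0.092,"dz":0.083,"ax":0,"ay":-0.001,"az":-0.001,"fingers":0},{"dx":-0.031,"dy":-0.124,"dz":0.113,"ax":0,"ay":-0.001,"az":-0.001,"fingers":0},{"dx":-0.039,"dy":-0.154,"dz":0.141,"ax":0,"ay":-0.001,"az":-0.001,"fingers":0},{"dx":-0.043,"dy":-0.175,"dz":0.162,"ax":0,"ay":-0.001,"az":-0.001,"fingers":0},{"dx":-0.047,"dy":-0.196,"dz":0.182,"ax":0,"ay":-0.001,"az":-0.001,"fingers":0},{"dx":-0.051,"dy":-0.215,"dz":0.201,"ax":0,"ay":-0.001,"az":-0.001,"fingers":0},{"dx":-0.055,"dy":-0.232,"dz":0.217,"ax":0,"ay":-0.001,"az":-0.001,"fingers":0},{"dx":-0.058,"dy":-0.247,"dz":0.232,"ax":0,"ay":-0.001,"az":-0.001,"fingers":0},{"dx":-0.06,"dy":-0.255,"dz":0.24,"ax":0,"ay":-0.001,"az":-0.001,"fingers":0},{"dx":-0.06,"dy":-0.26,"dz":0.245,"ax":0,"ay":-0.001,"az":-0.001,"fingers":0}]'

```text
t: 10.22
ee_pos: [0.5913, 0.0382, 0.245]
tcp_rot: [[-0.295, -0.685, 0.666], [-0.956, 0.213, -0.204], [-0.002, -0.697, -0.717]]
force: [-0.2, 0.9, -3.9]
width: 0.0161
```

```bash
python3 - <<'E'
from rel import *
snap('side','side7');snap('scene','scene7');favg(6,'w7');st();C=cur();print(C[:3,3])
b=cv2.imread('pics/side7.png');cv2.imwrite('pics/c11.png',cv2.resize(b[130:230,240:370],None,fx=6,fy=6,interpolation=cv2.INTER_CUBIC))
b=cv2.imread('pics/scene7.png');cv2.imwrite('pics/c12.png',cv2.resize(b[190:290,270:390],None,fx=6,fy=6,interpolation=cv2.INTER_CUBIC))
E
```

```text
Favg [ 0.47 -0.47 -3.25] sd [0.2  0.62 0.6 ] M [ 0.187  0.648 -0.002] J [ -0.03 -25.95 -36.56  -0.81  -3.09  -0.  ]
t 10.62 p [0.5909 0.0383 0.2451] f [ 0.34 -1.11 -2.6 ] m [ 0.168  0.685 -0.015] w 0.0159 q [ -2.9 -14.5 122.7 -19.8  30.  117.7]
[[-0.295, -0.685, 0.666], [-0.956, 0.213, -0.204], [-0.002, -0.697, -0.717]]
[0.5814 0.0412 0.248 ]
```

View pics/w7_5.png

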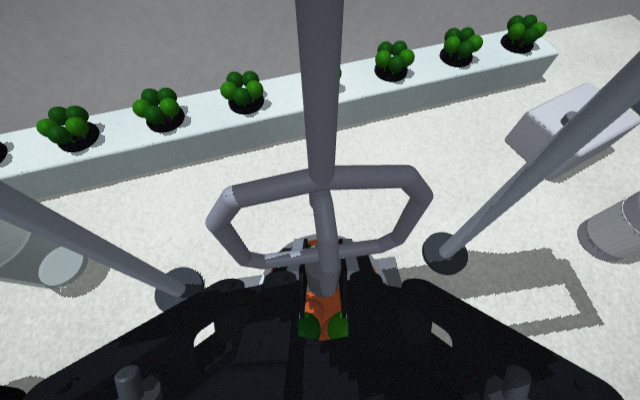

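View pics/c11.png

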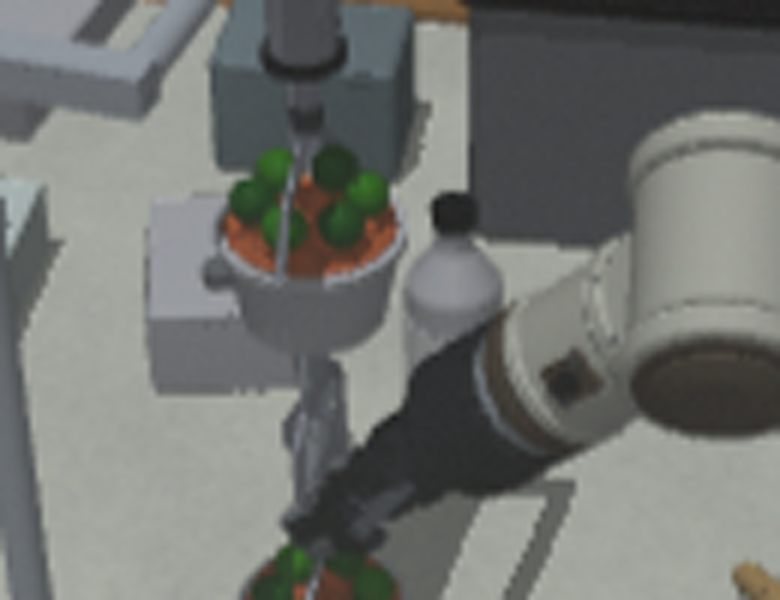

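View pics/c12.png

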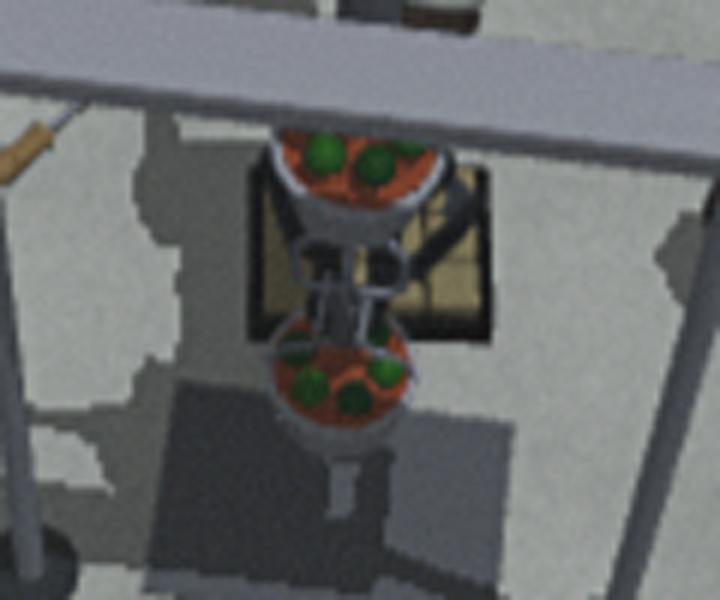

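```bash
python3 - <<'E'
from rel import *
im=cv2.imread('pics/w7_5.png'); cv2.imwrite('pics/c13.png',cv2.resize(im[150:310,220:420],None,fx=4,fy=4,interpolation=cv2.INTER_CUBIC)[:600])
f='w7_5'; C=cur()
for p in((.0145,0,.06),(.015,0,.046),(0,0,.073),(-.014,0,.045),(-.014,0,.06)): print(p,(wproj(f,(C@[*p,1])[:3])-[220,150])*4)
bar=np.array([.5815,.0412,.28]);
for s in(-.02,0,.02):
  print((wproj(f,bar+s*np.array([.16,.987,0]))-[220,150])*4)
E
```

```text
(0.0145, 0, 0.06) [398.6723 148.5011]
(0.015, 0, 0.046) [399.2024 218.8514]
(0, 0, 0.073) [423.3351 224.1774]
(-0.014, 0, 0.045) [442.5098 514.3577]
(-0.014, 0, 0.06) [447.3364 465.1242]
[608.2168 383.6305]
[417.5865 409.4817]
[222.8722 435.8867]
```

View pics/c13.png

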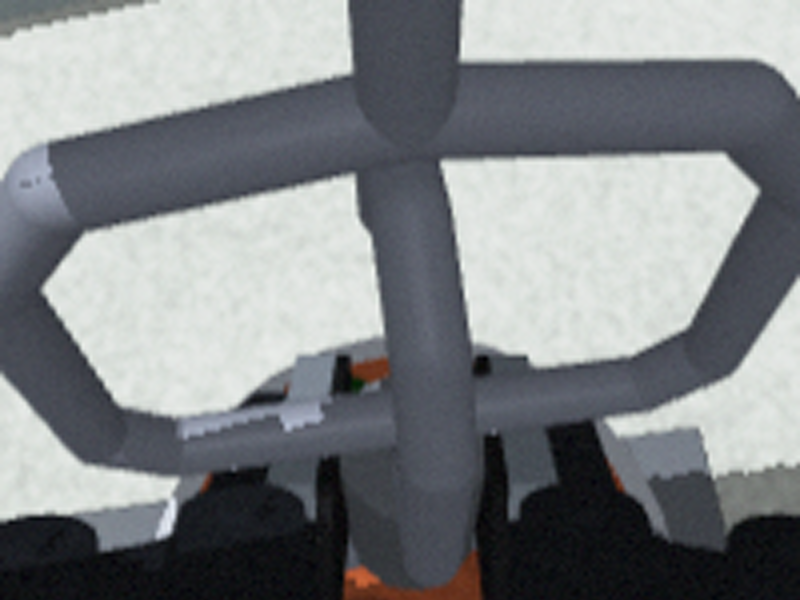

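Request:
send_rows --plan '[{"dx":0,"dy":0.015,"dz":0.015,"ax":0,"ay":0,"az":0,"fingers":0},{"dx":0,"dy":0.035,"dz":0.036,"ax":0,"ay":0,"az":0,"fingers":0},{"dx":0,"dy":0.055,"dz":0.057,"ax":0,"ay":0,"az":0,"fingers":0},{"dx":0,"dy":0.075,"dz":0.077,"ax":0,"ay":0,"az":0,"fingers":0},{"dx":0,"dy":0.095,"dz":0.098,"ax":0,"ay":0,"az":0,"fingers":0},{"dx":0,"dy":0.11,"dz":0.113,"ax":0,"ay":0,"az":0,"fingers":0},{"dx":0,"dy":0.122,"dz":0.126,"ax":0,"ay":0,"az":0,"fingers":0},{"dx":0,"dy":0.134,"dz":0.138,"ax":0,"ay":0,"az":0,"fingers":0},{"dx":0,"dy":0.147,"dz":0.151,"ax":0,"ay":0,"az":0,"fingers":0},{"dx":0,"dy":0.16,"dz":0.165,"ax":0,"ay":0,"az":0,"fingers":0},{"dx":0,"dy":0.172,"dz":0.177,"ax":0,"ay":0,"az":0,"fingers":0},{"dx":0,"dy":0.181,"dz":0.186,"ax":0,"ay":0,"az":0,"fingers":0}]'

```text
t: 11.62
ee_pos: [0.5911, 0.0384, 0.1932]
tcp_rot: [[-0.294, -0.685, 0.667], [-0.956, 0.213, -0.204], [-0.003, -0.697, -0.717]]
force: [0.3, 0.1, -1.8]
width: 0.016
```

```bash
python3 - <<'E'
from rel import *
snap('side','side8');favg(9,'w8');st();C=cur();print(C[:3,3])
b=cv2.imread('pics/side8.png');cv2.imwrite('pics/c14.png',cv2.resize(b[130:230,240:370],None,fx=6,fy=6,interpolation=cv2.INTER_CUBIC))
im=cv2.imread('pics/w8_8.png'); cv2.imwrite('pics/c15.png',cv2.resize(im[150:310,220:420],None,fx=4,fy=4,interpolation=cv2.INTER_CUBIC)[:600])
E
```

```text
Favg [-0.01  0.08 -1.5 ] sd [0.3  0.65 0.56] M [0.13  0.487 0.017] J [ -0.01 -26.13 -33.29  -0.7   -2.61   0.01]
t 12.12 p [0.591  0.0384 0.1935] f [ 0.45  0.63 -1.27] m [0.167 0.482 0.029] w 0.0163 q [ -2.9 -10.  125.3 -25.4  23.4 124. ]
[[-0.294, -0.685, 0.667], [-0.956, 0.213, -0.204], [-0.003, -0.697, -0.717]]
[0.5815 0.0413 0.1963]
```

View pics/c14.png

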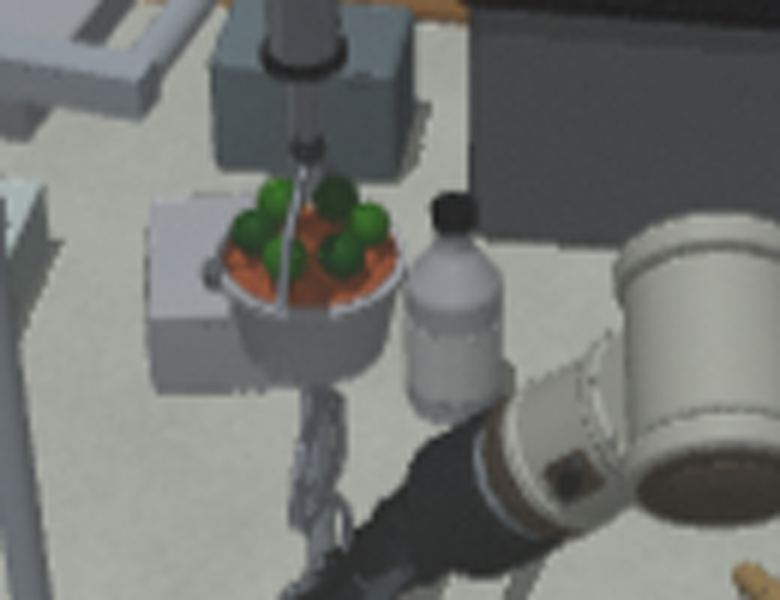

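View pics/w8_8.png

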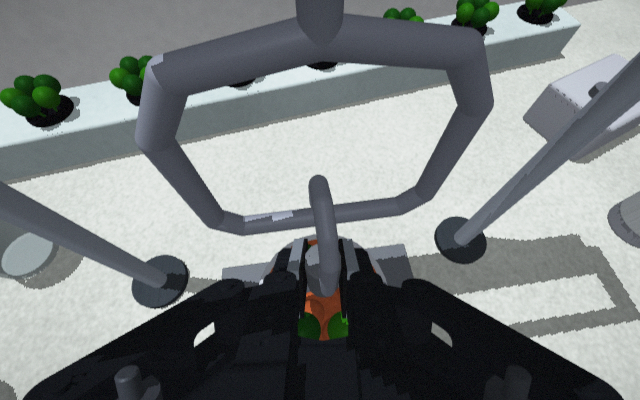

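Request:
send_rows --plan '[{"dx":0,"dy":0.008,"dz":0.008,"ax":0,"ay":0,"az":0,"fingers":0},{"dx":0,"dy":0.016,"dz":0.017,"ax":0,"ay":0,"az":0,"fingers":0},{"dx":0,"dy":0.024,"dz":0.025,"ax":0,"ay":0,"az":0,"fingers":0},{"dx":0,"dy":0.032,"dz":0.033,"ax":0,"ay":0,"az":0,"fingers":0},{"dx":0,"dy":0.038,"dz":0.039,"ax":0,"ay":0,"az":0,"fingers":0},{"dx":0,"dy":0.043,"dz":0.044,"ax":0,"ay":0,"az":0,"fingers":0},{"dx":0,"dy":0.046,"dz":0.047,"ax":0,"ay":0,"az":0,"fingers":0},{"dx":0,"dy":0.046,"dz":0.047,"ax":0,"ay":0,"az":0,"fingers":0},{"dx":0,"dy":0.046,"dz":0.047,"ax":0,"ay":0,"az":0,"fingers":0}]'

```text
t: 12.87
ee_pos: [0.5911, 0.0385, 0.1804]
tcp_rot: [[-0.294, -0.684, 0.667], [-0.956, 0.213, -0.204], [-0.003, -0.697, -0.717]]
force: [0.1, -0.3, -0.2]
width: 0.0163
```

```bash
python3 - <<'E'
from rel import *
favg(25,'w9');st();C=cur();print(C[:3,3])
E
```

```text
Favg [ 0.   -0.08 -0.16] sd [0.57 0.47 0.54] M [ 0.098  0.339 -0.005] J [ -0.   -25.82 -31.92  -0.62  -2.33   0.  ]
t 14.12 p [0.591  0.0385 0.1803] f [-0.01 -0.31  0.71] m [ 0.045  0.323 -0.044] w 0.0164 q [ -2.9  -8.6 125.9 -27.4  21.7 126.2]
[[-0.295, -0.685, 0.667], [-0.956, 0.213, -0.204], [-0.003, -0.697, -0.717]]
[0.5815 0.0413 0.1832]
```

Request:
send_rows --plan '[{"dx":0,"dy":0.003,"dz":0.003,"ax":0,"ay":0,"az":0,"fingers":0},{"dx":0,"dy":0.005,"dz":0.005,"ax":0,"ay":0,"az":0,"fingers":0},{"dx":0,"dy":0.005,"dz":0.006,"ax":0,"ay":0,"az":0,"fingers":0},{"dx":0,"dy":0.005,"dz":0.006,"ax":0,"ay":0,"az":0,"fingers":0},{"dx":0,"dy":0.005,"dz":0.006,"ax":0,"ay":0,"az":0,"fingers":0}]'

```text
t: 14.53
ee_pos: [0.5911, 0.0384, 0.1787]
tcp_rot: [[-0.295, -0.685, 0.667], [-0.956, 0.213, -0.204], [-0.003, -0.697, -0.717]]
force: [0.8, -0.2, -0.4]
width: 0.0161
```

```bash
python3 - <<'E'
from rel import *
snap('side','side10');snap('scene','scene10');favg(40,'wa');st();C=cur();print(C[:3,3])
im=cv2.imread('pics/wa_39.png'); cv2.imwrite('pics/c16.png',cv2.resize(im[150:310,220:420],None,fx=4,fy=4,interpolation=cv2.INTER_CUBIC)[:600])
E
```

```text
Favg [0.1  0.02 0.07] sd [0.5  0.46 0.53] M [ 0.1    0.322 -0.009] J [ -0.   -25.79 -31.75  -0.61  -2.3    0.  ]
t 16.63 p [0.5911 0.0384 0.1787] f [ 0.33 -0.67 -0.14] m [0.059 0.402 0.009] w 0.0161 q [ -2.9  -8.4 125.9 -27.7  21.5 126.4]
[[-0.295, -0.685, 0.667], [-0.956, 0.213, -0.204], [-0.003, -0.697, -0.717]]
[0.5816 0.0413 0.1816]
```

View pics/c16.png

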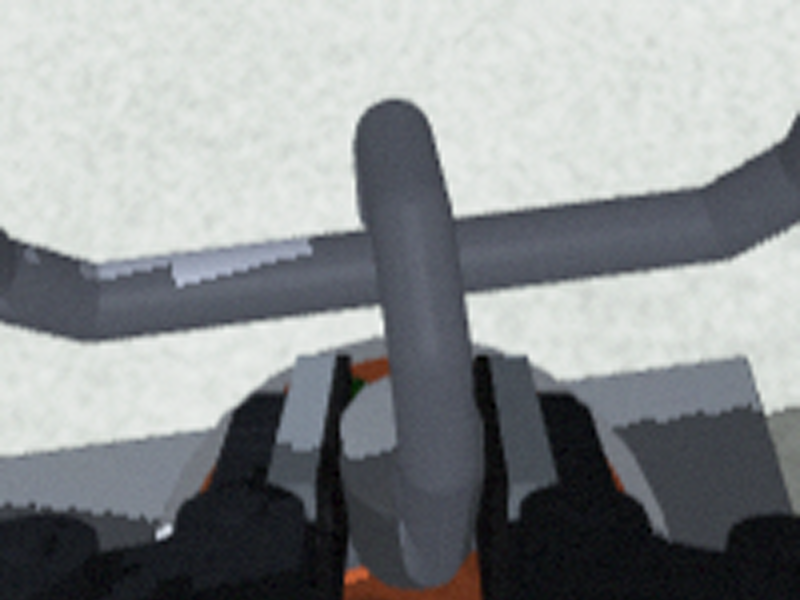

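Request:
send_rows --plan '[{"dx":0,"dy":0,"dz":0,"ax":0,"ay":0,"az":0,"fingers":0.25},{"dx":0,"dy":0,"dz":0,"ax":0,"ay":0,"az":0,"fingers":0.35},{"dx":0,"dy":0,"dz":0,"ax":0,"ay":0,"az":0,"fingers":0.5},{"dx":0,"dy":0,"dz":0,"ax":0,"ay":0,"az":0,"fingers":0.7},{"dx":0,"dy":0,"dz":0,"ax":0,"ay":0,"az":0,"fingers":0.85},{"dx":0,"dy":0,"dz":0,"ax":0,"ay":0,"az":0,"fingers":0.85},{"dx":0,"dy":0,"dz":0,"ax":0,"ay":0,"az":0,"fingers":0.85}]'

```text
t: 17.22
ee_pos: [0.5911, 0.0384, 0.1787]
tcp_rot: [[-0.295, -0.685, 0.667], [-0.956, 0.213, -0.204], [-0.003, -0.697, -0.717]]
force: [0.9, 0.2, -0.3]
width: 0.0727
```

```bash
python3 - <<'E'
from rel import *
favg(10,'wb');st()
a=cv2.imread('pics/wb_0.png')[100:310,150:490];b=cv2.imread('pics/wb_9.png')[100:310,150:490]
cv2.imwrite('pics/c17.png',np.hstack([a,b]))
E
```

```text
Favg [-0.01  0.13 -0.06] sd [0.6  0.39 0.4 ] M [0.099 0.317 0.021] J [  0.   -25.79 -31.75  -0.61  -2.29   0.  ]
t 17.72 p [0.5911 0.0384 0.1787] f [ 0.7   0.15 -0.07] m [0.085 0.324 0.035] w 0.0724 q [ -2.9  -8.4 125.9 -27.7  21.5 126.4]
[[-0.295, -0.685, 0.667], [-0.956, 0.213, -0.204], [-0.003, -0.697, -0.717]]
```

View pics/c17.png

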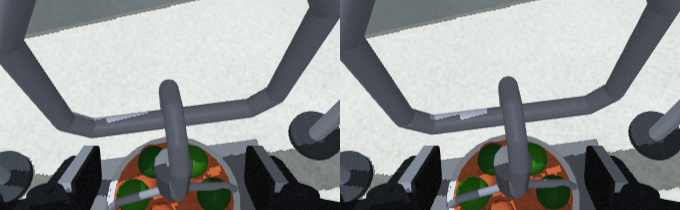

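Request:
send_rows --plan '[{"dx":0,"dy":0,"dz":-0.02,"ax":0,"ay":0,"az":0,"fingers":0.85},{"dx":0,"dy":0,"dz":-0.06,"ax":0,"ay":0,"az":0,"fingers":0.85},{"dx":0,"dy":0,"dz":-0.11,"ax":0,"ay":0,"az":0,"fingers":0.85},{"dx":0,"dy":0,"dz":-0.17,"ax":0,"ay":0,"az":0,"fingers":0.85},{"dx":0,"dy":0,"dz":-0.24,"ax":0,"ay":0,"az":0,"fingers":0.85},{"dx":0,"dy":0,"dz":-0.31,"ax":0,"ay":0,"az":0,"fingers":0.85},{"dx":0,"dy":0,"dz":-0.38,"ax":0,"ay":0,"az":0,"fingers":0.85},{"dx":0,"dy":0,"dz":-0.45,"ax":0,"ay":0,"az":0,"fingers":0.85},{"dx":0,"dy":0,"dz":-0.51,"ax":0,"ay":0,"az":0,"fingers":0.85},{"dx":0,"dy":0,"dz":-0.55,"ax":0,"ay":0,"az":0,"fingers":0.85},{"dx":0,"dy":0,"dz":-0.58,"ax":0,"ay":0,"az":0,"fingers":0.85},{"dx":0,"dy":0,"dz":-0.58,"ax":0,"ay":0,"az":0,"fingers":0.85}]'

```text
t: 18.72
ee_pos: [0.5138, 0.0623, 0.2632]
tcp_rot: [[-0.294, -0.683, 0.668], [-0.956, 0.213, -0.203], [-0.003, -0.699, -0.716]]
force: [-0.1, -0.7, -0.5]
width: 0.0729
```

```bash
python3 - <<'E'
from rel import *
ims=[]
for i in range(6):
    snap('side',f'sc_{i}'); snap('wrist',f'wc_{i}')
st()
snap('scene','scene_end')
c=[cv2.resize(cv2.imread(f'pics/sc_{i}.png')[130:250,250:350],None,fx=4,fy=4) for i in(0,5)]
cv2.imwrite('pics/c18.png',np.hstack(c))
cv2.imwrite('pics/c19.png',np.hstack([cv2.resize(cv2.imread(f'pics/wc_{i}.png'),(400,250)) for i in (0,5)]))
E
```

```text
t 19.32 p [0.5138 0.062  0.2617] f [0.44 0.68 0.62] m [ 0.047  0.361 -0.019] w 0.0724 q [  0.8 -28.8 130.9 -20.7  37.  120. ]
[[-0.295, -0.685, 0.667], [-0.956, 0.213, -0.204], [-0.002, -0.697, -0.717]]
```

View pics/c18.png

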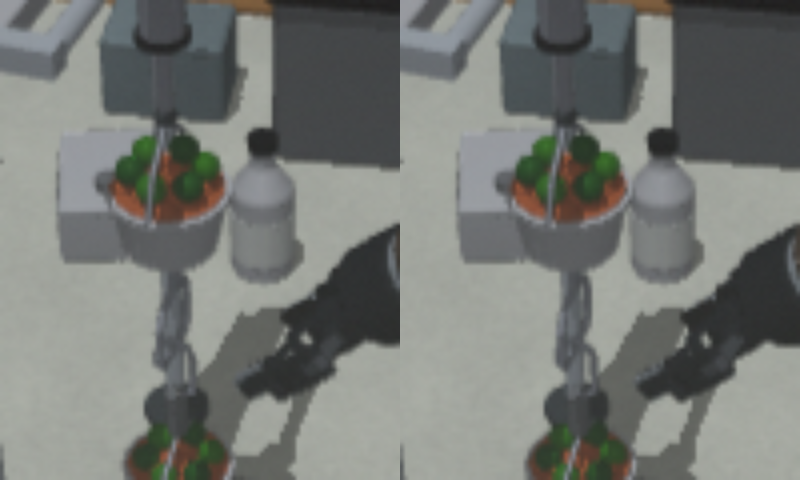

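View pics/c19.png

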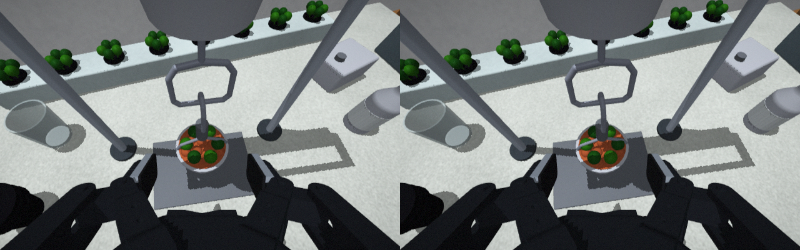

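View pics/scene_end.png

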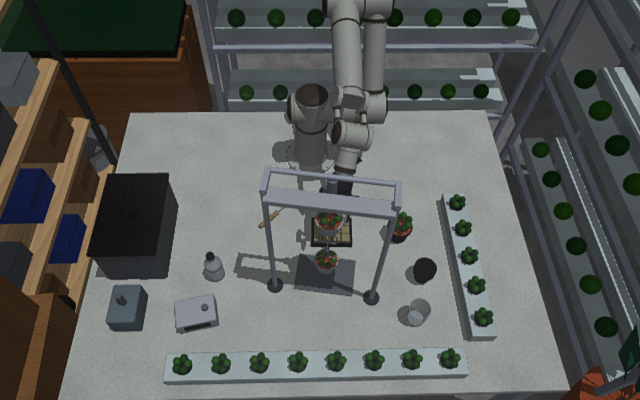

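```bash
python3 -c "
from station import arm
print(arm.sign_off(), arm.state()['t'])"
```

```text
the job is handed in; nothing more can be done
the job is handed in; nothing more can be done
```

The loose basket now hangs by its hook from the wire loop under the upper basket, and I handed the job in at about 19.3 s of the 54 s allowed.

- **Carrying:** I gripped the basket with the hand leaned 44°, lifted it upright and brought the hook's gap over the bar. I then lowered it until the measured force was near zero. That was +0.07 ± 0.08 N, averaged over 40 readings, with the spring sunk about 31 mm. Lifted free, the basket had weighed about 3.0 N.
- **Release:** The readings hardly changed when the fingers opened: −0.06 N, with the joint torques almost the same. Wrist pictures over the next half second showed the loop and hook almost still.
- **After backing off:** Side and wrist pictures over 0.6 s looked the same. The two baskets hang upright as a chain, the open gripper is clear of everything, and the other things on the table look to be where they were.

**Doubtful points:**
- Single force readings vary by about 0.5 N, and I had only a few no-load readings to check the zero. The load balance is good to about 1–2 mm of spring travel.
- Weight estimates ranged from 2.9 to 3.2 N.
- The side and scene cameras disagreed by a few millimetres with the wrist camera's positions for the basket and bar. I used the wrist camera's for the basket and mostly so for the bar.

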